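# Spread the heaped cheeses over the tray with the hanging fork

## Robot

A 7-joint arm with a two-finger parallel gripper is mounted at the origin on a cart in front of the work surface, level with it; the furniture and walls round the work are solid. World frame = base frame: x ahead of the robot, y to its left, z up, the work surface at z = 0. Lengths are in m, angles in rad, forces in N, time in s.
With the tool pointing down it reaches from about 0.35 to 0.9 m from the base axis. Payload 8.1 kg.
Tool frame: the origin (TCP) lies midway between the tips of the shut fingers; the grasp point (between the pads) lies 19 mm behind it; z points along the fingers, y is the line along which they close (so a half turn about z gives the same grasp; the last joint's range is limited). The gripper opens to 92 mm and grips with 3 to 60 N. Pads are 19 mm wide; open, the fingers measure 130 mm over their backs; the gripper's body (75 mm by 190 mm) begins 47 mm behind the grasp point.
Start: joints at [1.024, 0.434, 0.025, 1.573, -0.012, 1.134, -0.075], TCP at [0.268, -0.564, 0.227] pointing down, gripper open.
Joint ranges: [-2.62, 2.62], [-0.44, 2.09], [-1.27, 1.32], [0.08, 2.57], [-1.32, 4.46], [0.12, 2], [-2.74, 2.74]. Speed limits (rad/s): [2.22, 2.22, 3.01, 3.01, 3.14, 3.14, 3.14].

## Interface

Orientations are given as a rotation vector (axis times angle).
In Python, from cell import arm gives the robot as it stands.
- The arm moves only by the tool carry_out, never from a script. Its arguments are lists of equal length, an entry for each row: "claw": the finger opening in cm, from 0 to 9.18; "delta_pos": the shift along the tool's x, y, z in cm, a list of three; "angular": the turn, a rotation vector about the tool's x, y, z in rad, a list of three. In form: {"claw": [claw, ...], "delta_pos": [[dx, dy, dz], ...], "angular": [[ax, ay, az], ...]}. A call has 1 to 20 rows; each row shifts and turns the commanded pose from where the row before left it, along the tool's axes as they then stand; what a row does not reach is not made up. A row lasts 1/10 s, in which the tool goes at most 50 mm and 8.59 degrees, less where a joint would pass 70% of its speed; a pose out of reach is approached as far as the arm can. A call with a gripper value outside its range is refused whole. The fingers move at their own pace and stop on an object; "force" is the grip in N (left out, the last holds). Time passes only in rows, so rows that do not move let the fingers close. It gives the time, the measured TCP pose, the force, the opening and the grip force at its end, in the units of the state.
- arm.observe(): the state, without advancing time (a new reading comes with each control period).
- arm.get_image(name): name is "side" or "top"; returns a dict with "frame" (480x640x3 uint8, red, green, blue), "mtx" (3x3 intrinsics, pixels), "T" (4x4, takes a point from camera to world coordinates). Camera axes: x right, y down, z forward; pixel columns grow to the right and rows downward; lengths in m; the calibration is good to about 2 mm. A picture is of the moment at which its call begins. There is no depth.
- arm.sign_off(): hands the job in; it is judged then, once.
Trained networks look in a picture, given as the dict that the camera call returned (one of the last four; its "shot" number tells which), for a name from the list of things; names that differ only in an ending like _2 or _b are one class to them, and where a whole thing is asked for, a point or a joint stands for the part that bears it (a point fixed in the world has none). Each returns a list of dicts, best first, with "conf" (0 to 1); they miss things now and then, are a little off and sometimes report something else, mostly with a low value. They report only what shows in the picture. A call takes as long as a camera call.
- arm.look_for(label, picture): "centre" ([column, row] as shares, 0 to 1, of the picture: columns of its width, rows of its height, amid what is visible of it).
- arm.trace(label, picture): "region" (480x640 bool, what is visible of it) and "centre" ([column, row] as shares, 0 to 1, of the picture: columns of its width, rows of its height, amid what is visible of it).
- arm.place_of(label, picture): "centre" ([column, row] as shares, 0 to 1, of the picture: columns of its width, rows of its height: a listed point, or the origin of a listed thing).
The state is a dict: "clock": time; "joints": joint angles; "dq": joint speeds; "joint_efforts": joint torques, N m; "position": TCP position; "ee_rot": TCP orientation; "force": force on the tool from outside, world axes, zero at the start; "ft_torque": the same for the moment, N m; "width": opening from 0.0 (shut) to 1.0 (fully open); "gripper_force": force on a finger pad.
Only numpy, scipy, OpenCV 4.12 (cv2) and the standard library are available. Lean on these libraries where they do the work, as an engineer would, in place of code of your own. Each camera call takes 0.05 s, during which the arm holds its last target. There are 200 camera calls.

## Task

Lift the wooden two-pronged fork off its hook and stand it on the worktop, let go, then take it again by the middle of its crossbar handle. With the fork, and without the gripper touching the food, spread the heap of four red cheeses on the wooden tray into one even layer: all lying flat on the tray floor, with a clear finger's width (about 2 cm) between any two. Finally stand the fork upright on the worktop beside the tray and let go, leaving the other things where they are.

Things in the scene. Friction and masses are not known exactly. Their poses are not given: they have to be found in the camera images.
- fork: two-pronged wooden fork, 125 mm high, 0.14 kg. Origin midway between the prongs at their underside; z up along the prongs, y along the crossbar. Prongs 14 mm thick (steel feet 15 mm thick, 14 mm high) at y = -22 and +22 mm: a cheese lodges against both, and can be pushed to +x or -x. Brace between the prongs at z = 36 to 50 mm. Hangs prongs down at the start, stands by itself on its feet
- fork_bar (a point): middle of the fork's crossbar handle, 116 mm above the fork's origin. The bar is 130 mm long (fork's y), 20 mm wide, 18 mm high (z = 107 to 125 mm) and juts out 36 mm beyond each prong. While it hangs, the hook's wire runs under its middle along the fork's x, so it can be gripped there only by a jutting end, at y = 46 or -46 mm. Set down more than about 6 degrees off upright, the fork tips over
- hook_stand: fixed dark steel stand; origin under the centre of its round base (100 mm across, 12 high), z up. Post 16 mm thick, 190 mm high; from it a wire 8 mm thick runs at height 170 mm (its centre) in the stand's -x direction, 80 mm long, its last part turned up. The fork's bar hangs 45 mm out from the post's axis; the fork's and stand's axes are parallel then
- hook_stand_tip (a point): top end of the hook's upturned tip, 84 mm out along the stand's -x and 22 mm above the wire's centre line (the metal ends 4 mm higher). To come off, the crossbar must be raised 26 to 45 mm (more brings the brace against the wire), then drawn off at least 60 mm along the stand's -x
- tray: fixed shallow wooden tray, 190 mm (x) by 240 mm (y); origin at the centre of its underside; floor 8 mm above the worktop, rim 8 mm thick whose top is 17 mm above the worktop. Left of and behind it stands the tall cup cabinet (0.66 m high): its door and hinges begin at world x = 0.545, its right side lies at world y = -0.11; keep the arm clear of it
- cheese_1: round cheese in red wax, barrel-shaped: 60 mm across at half height, 36 mm across its flat faces, 34 mm high, 0.09 kg, rigid, slides on the tray. Origin at the centre of one flat face (the underside at the start), z through its height; either face may end up below. At the start one of the three that touch on the tray floor
- cheese_2: round cheese in red wax, barrel-shaped: 60 mm across at half height, 36 mm across its flat faces, 34 mm high, 0.09 kg, rigid, slides on the tray. Origin at the centre of one flat face (the underside at the start), z through its height; either face may end up below. At the start one of the three that touch on the tray floor
- cheese_3: round cheese in red wax, barrel-shaped: 60 mm across at half height, 36 mm across its flat faces, 34 mm high, 0.09 kg, rigid, slides on the tray. Origin at the centre of one flat face (the underside at the start), z through its height; either face may end up below. At the start one of the three that touch on the tray floor
- cheese_4: round cheese in red wax, barrel-shaped: 60 mm across at half height, 36 mm across its flat faces, 34 mm high, 0.09 kg, rigid, slides on the tray. Origin at the centre of one flat face (the underside at the start), z through its height; either face may end up below. At the start it lies on top of the other three
- dial_timer: bystander: white kitchen timer with a red dial, 62 mm across, 44 high; origin at the centre of its underside
- spice_jar_1: bystander: glass spice jar with a green cap, 46 mm across, 106 high; origin at the centre of its underside
- spice_jar_2: bystander: spice jar with a dark cap, 44 mm across, 105 high; origin at the centre of its underside
- small_carton: bystander: plain white carton, 75 x 28 x 55 mm high; origin at the centre of its underside
- melamine_cup_1: bystander: white cup standing open side up, 74 mm across, 64 high; origin at the centre of its underside
- tin_1: bystander: red food tin, 75 mm across, 110 high; origin at the centre of its underside
- pick_tin: bystander: small closed steel tin with a hinged lid, 71 x 92 x 44 mm high; origin at the centre of its underside

How it is judged:
On the way, in this order (a step that is already met when the one before it is completed fails the run):
1. the fork, taken off the hook, stands by itself on the worktop, let go (height (world z) of fork between -0.004 and 0.004 m and angle between fork's own z axis and vertical below 0.08 rad and contact force between the fingers and fork below 0.1 N and linear speed of fork below 0.02 m/s and horizontal distance between fork and hook_stand_tip above 0.04 m), for 0.2 s.
2. the fork is taken again by the middle of its crossbar and lifted (contact force between the fingers and fork above 1 N and height (world z) of fork above 0.02 m and y of the grasp point in the frame of fork between -0.022 and 0.022 m), for 0.2 s.
3. the four cheeses lie flat in one layer on the tray, with gaps (angle between the z axis of each of cheese_1, cheese_2, cheese_3, cheese_4 and the z axis of tray, either way round below 0.15 rad and z of cheese_1 in the frame of tray between 0.004 and 0.055 m and linear speed of each of cheese_1, cheese_2, cheese_3, cheese_4 below 0.02 m/s and x of cheese_1 in the frame of tray between -0.095 and 0.095 m and y of cheese_1 in the frame of tray between -0.12 and 0.12 m and z of cheese_2 in the frame of tray between 0.004 and 0.055 m and x of cheese_2 in the frame of tray between -0.095 and 0.095 m and y of cheese_2 in the frame of tray between -0.12 and 0.12 m and z of cheese_3 in the frame of tray between 0.004 and 0.055 m and x of cheese_3 in the frame of tray between -0.095 and 0.095 m and y of cheese_3 in the frame of tray between -0.12 and 0.12 m and z of cheese_4 in the frame of tray between 0.004 and 0.055 m and x of cheese_4 in the frame of tray between -0.095 and 0.095 m and y of cheese_4 in the frame of tray between -0.12 and 0.12 m and horizontal distance between cheese_1 and cheese_2 above 0.074 m and horizontal distance between each of cheese_1, cheese_2 and cheese_3 above 0.074 m and horizontal distance between each of cheese_1, cheese_2, cheese_3 and cheese_4 above 0.074 m), for 0.2 s.
At the end, for the whole second after the job is handed in: All four cheeses lie flat (within 0.15 rad, either face up) and at rest in one layer on the tray, every two centres at least 74 mm apart (a gap of about 14 mm); the fork stands upright (within 0.08 rad) and at rest on the worktop, off the tray, let go (all of step 3 and height (world z) of fork between -0.004 and 0.004 m and angle between fork's own z axis and vertical below 0.08 rad and contact force between the fingers and fork below 0.1 N and linear speed of fork below 0.02 m/s); the robot touches nothing.
It fails at once if the gripper or arm touches a cheese (contact force between any of the fingers, the arm and cheese_1 above 0.5 N or contact force between any of the fingers, the arm and cheese_2 above 0.5 N or contact force between any of the fingers, the arm and cheese_3 above 0.5 N or contact force between any of the fingers, the arm and cheese_4 above 0.5 N).
It fails at once if a bystander is shifted by more than 30 mm (distance of any of dial_timer, spice_jar_1, spice_jar_2, small_carton, melamine_cup_1, tin_1, pick_tin from where it was at the start of the episode above 0.03 m).
It also fails if it takes over 72 s, if anything falls off the work surface, if the arm or the gripper's body presses on something with over 40 N, if the wrist force passes 120 N, or if a joint passes its speed limit or range.

## Working session

There is one attempt and no reset: what is moved stays moved. The work goes in short steps, Python scripts to look and compute and a tool call to move; the robot and the scene stay as the last step left them, time stands still between calls to the robot, and variables do not carry over. Pictures are saved under pics/ and viewed, at most 10 in all, crops included, and the job is handed in when it is done.

Besides the shell and the picture viewer there is one more tool, called after ">>>" in YAML: its name, and indented under it one key for each argument. carry_out: Moves the arm, as the interface text tells. Its arguments: {"type":"object","properties":{"claw":{"type":"array","items":{"type":"number"}},"delta_pos":{"type":"array","items":{"type":"array","items":{"type":"number"}}},"angular":{"type":"array","items":{"type":"array","items":{"type":"number"}}},"force":{"type":"number"}},"required":["claw","delta_pos","angular"]}

```bash
mkdir -p pics; ls
cat > h.py <<'E'
import numpy as np, cv2
from cell import arm
from scipy.spatial.transform import Rotation as R
def shot(name,fn=None):
    p=arm.get_image(name)
    if fn: cv2.imwrite('pics/'+fn,cv2.cvtColor(p['frame'],cv2.COLOR_RGB2BGR))
    return p
def ray(p,c):
    K,T=np.array(p['mtx']),np.array(p['T'])
    d=T[:3,:3]@np.linalg.solve(K,[c[0]*640,c[1]*480,1]); return T[:3,3],d
def atz(p,c,z):
    o,d=ray(p,c); return o+d*(z-o[2])/d[2]
def proj(p,X):
    K,T=np.array(p['mtx']),np.array(p['T'])
    q=K@(T[:3,:3].T@(np.asarray(X)-T[:3,3])); return q[:2]/q[2]
def tri(p1,c1,p2,c2):
    (o1,d1),(o2,d2)=ray(p1,c1),ray(p2,c2)
    s=np.linalg.lstsq(np.c_[d1,-d2],o2-o1,rcond=None)[0]
    a,b=o1+d1*s[0],o2+d2*s[1]; return (a+b)/2,np.linalg.norm(a-b)
E
python3 - <<'E'
from h import *
np.set_printoptions(precision=4,suppress=True)
s=shot('side','s0.png');t=shot('top','t0.png')
print(np.array(s['T']),np.array(t['T']),s['mtx'])
for n in ['fork','fork_bar','hook_stand','hook_stand_tip','tray','cheese_1','dial_timer','spice_jar_1','small_carton','melamine_cup_1','tin_1','pick_tin']:
    for nm,p in(('s',s),('t',t)):
        print(n,nm,[(round(d['conf'],2),np.round(np.array(d['centre'])*[640,480],1).tolist(),atz(p,d['centre'],0)[:2].round(3).tolist()) for d in arm.place_of(n,p)][:5])
print(arm.observe())
E
```

```text
pics
[[ 0.9796 -0.07    0.1881  0.3471]
 [-0.1997 -0.4334  0.8788 -0.9044]
 [ 0.02   -0.8985 -0.4386  0.6523]
 [ 0.      0.      0.      1.    ]] [[-0.3375 -0.9099  0.2413  0.188 ]
 [-0.9413  0.3244 -0.0933  0.2656]
 [ 0.0066 -0.2586 -0.966   1.6511]
 [ 0.      0.      0.      1.    ]] [[452.6751   0.     318.5017]
 [  0.     452.6751 246.2831]
 [  0.       0.       1.    ]]
fork s [(0.78, [278.6, 256.4], [0.489, 0.352]), (0.44, [265.6, 230.8], [0.468, 0.554])]
fork t [(0.67, [290.7, 292.9], [0.498, 0.223])]
fork_bar s [(0.92, [282.9, 216.5], [0.545, 0.676])]
fork_bar t [(0.68, [290.1, 285.1], [0.519, 0.217]), (0.35, [387.9, 250.1], [0.522, -0.075])]
hook_stand s [(0.63, [296.0, 278.9], [0.521, 0.205])]
hook_stand t [(0.69, [292.6, 281.3], [0.527, 0.207]), (0.58, [289.3, 300.9], [0.478, 0.234]), (0.35, [470.1, 200.7], [0.579, -0.353])]
hook_stand_tip s [(0.57, [266.5, 217.3], [0.483, 0.677]), (0.31, [296.0, 274.6], [0.525, 0.229]), (0.22, [268.1, 229.5], [0.478, 0.564])]
hook_stand_tip t [(0.75, [291.5, 300.0], [0.479, 0.227]), (0.4, [455.0, 217.4], [0.547, -0.292])]
tray s [(0.9, [3
[... 1172 characters left out ...]
271.2, 230.4], [0.488, 0.554])]
tin_1 t [(0.64, [174.9, 338.9], [0.484, 0.559])]
pick_tin s [(0.93, [411.3, 360.4], [0.714, -0.185])]
pick_tin t [(0.55, [397.6, 178.0], [0.714, -0.181])]
{'clock': 1.3, 'joints': array([ 1.0244,  0.4345,  0.025 ,  1.5732, -0.0116,  1.1341, -0.0751]), 'dq': array([-0.0004, -0.0005,  0.0003, -0.0006,  0.0005,  0.0014, -0.0003]), 'joint_efforts': array([  0.0001, -66.7666,   0.984 , -31.4798,  -0.0607,   0.0331,
         0.    ]), 'position': array([ 0.2683, -0.5645,  0.2268]), 'ee_rot': array([3.0646, 0.6913, 0.    ]), 'force': array([ 0.3434,  0.0659, -0.0794]), 'ft_torque': array([ 0.0275,  0.021 , -0.0103]), 'gripper_force': 0.0, 'width': 0.9975004571630134}
```

Run:
```python
import cv2
s=cv2.imread('pics/s0.png');t=cv2.imread('pics/t0.png')
a=cv2.resize(s[190:310,230:390],(800,600),interpolation=3)
b=cv2.resize(t[170:320,200:500],(800,400),interpolation=3)
c=cv2.resize(s[340:460,290:450],(800,600),interpolation=3)
cv2.imwrite('pics/a.png',a);cv2.imwrite('pics/b.png',b);cv2.imwrite('pics/c.png',c)
```

```text
(no output)
```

View pics/s0.png

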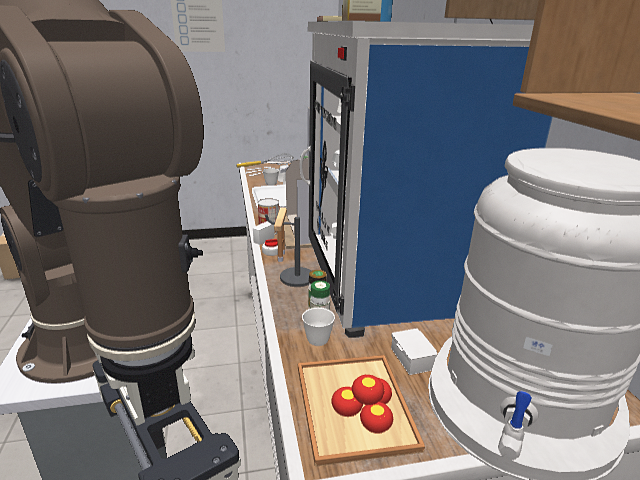

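View pics/a.png

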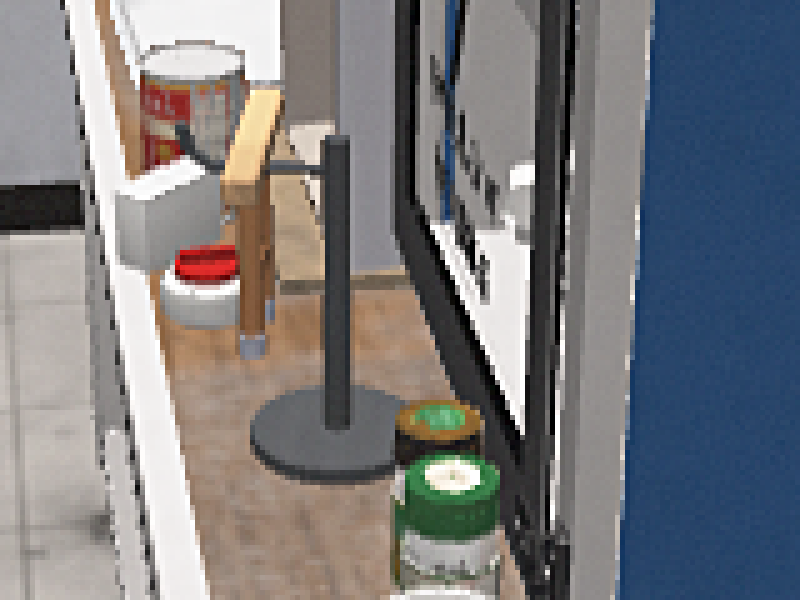

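View pics/b.png

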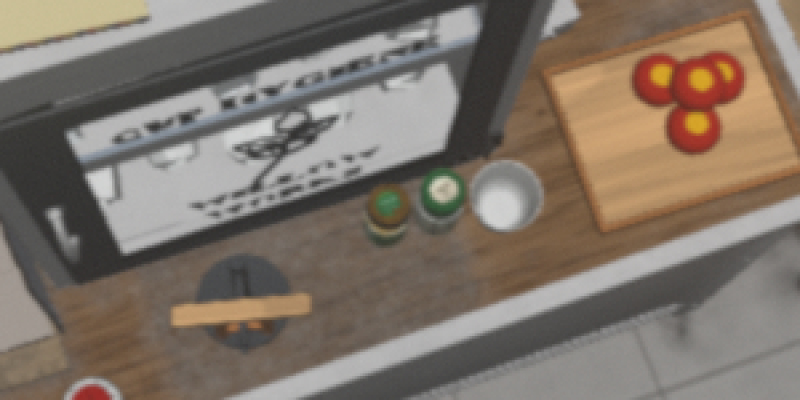

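The side view shows the fork hanging at about (281,218), its bar across the wire, with the post base at (296,277). The cheeses lie at (346,402), (370,388) and (376,417), with a fourth on top. In the top view the bar spans roughly (264,288) to (316,284). Next I'll measure more precisely.

Run:
```python
from h import *
np.set_printoptions(precision=4,suppress=True)
s=shot('side');t=shot('top')
S=lambda c:np.array(c)*[640,480]
def bst(n,p,f='place_of'): return getattr(arm,f)(n,p)
P={}
c1=bst('fork_bar',s)[0]['centre'];c2=bst('fork_bar',t)[0]['centre']
print('bar z.183',atz(s,c1,.183),atz(t,c2,.183),tri(s,c1,t,c2))
c1=bst('fork',s)[0]['centre'];c2=bst('fork',t)[0]['centre']
print('fork',tri(s,c1,t,c2))
c1=bst('hook_stand',s)[0]['centre']
print('stand',atz(s,c1,0),[atz(t,d['centre'],0) for d in bst('hook_stand',t)])
c1=bst('hook_stand_tip',s)[0]['centre'];c2=bst('hook_stand_tip',t)[0]['centre']
print('tip .192',atz(s,c1,.192),atz(t,c2,.192))
for p,nm in((s,'s'),(t,'t')):
    for lab in ['fork','tray']:
        r=bst(lab,p,'trace')[0]['region'].astype(np.uint8)
        rect=cv2.minAreaRect(np.argwhere(r)[:,::-1].astype(np.float32))
        cnt=max(cv2.findContours(r,0,2)[0],key=cv2.contourArea)
        q=cv2.approxPolyDP(cnt,6,True)[:,0]
        print(nm,lab,rect,q.tolist())
        if lab=='tray': print(np.array([atz(p,x/np.array([640,480]),.017)[:2] for x in q]))
e=[(264.5,288.5),(316.3,283.6)]
print('ends',[atz(t,np.array(x)/[640,480],.188) for x in e])
for p,nm in((s,'s'),(t,'t')):
    for d in bst('cheese_1',p,'trace'):
        if d['conf']>.3:
            m=np.argwhere(d['region'])[:,::-1]; print(nm,round(d['conf'],2),m.mean(0),m.min(0),m.max(0),len(m),atz(p,d['centre'],.025)[:2],atz(p,d['centre'],.055)[:2])
```

```text
bar z.183 [0.478  0.2185 0.183 ] [0.4764 0.2225 0.183 ] (array([0.4776, 0.2224, 0.1812]), np.float64(0.0016722115694916616))
fork (array([0.4776, 0.2167, 0.078 ]), np.float64(0.009580252563186589))
stand [0.5269 0.206  0.    ] [array([0.5263, 0.2044, 0.    ])]
tip .192 [ 0.4503 -0.0095  0.192 ] [0.4463 0.2271 0.192 ]
s fork ((279.1476745605469, 234.34152221679688), (11.648704528808594, 53.251220703125), 3.1798300743103027) [[285, 208], [274, 222], [279, 261]]
s tray ((360.769775390625, 407.64501953125), (105.1631088256836, 114.9363021850586), 82.23483276367188) [[382, 355], [298, 364], [315, 466], [423, 451]]
[[ 0.6481 -0.1764]
 [ 0.4656 -0.1729]
 [ 0.4535 -0.4179]
 [ 0.6364 -0.4231]]
t fork ((289.8095703125, 288.94110107421875), (14.603527069091797, 51.55725860595703), 83.9909896850586) [[315, 282], [264, 290], [300, 295]]
t tray ((452.0006103515625, 214.55746459960938), (70.03800964355469, 86.93872833251953), 70.90650939941406) [[479, 174], [402, 196], [425, 257], [503, 233]]
[[ 0.6414 -0.4034]
 [ 0.6536 -0.1683]
 [ 0.465  -0.162 ]
 [ 0.4555 -0.3957]]
ends [array([0.4948, 0.2848, 0.188 ]), array([0.4636, 0.1609, 0.188 ])]
s 0.94 [376.0096 417.6366] [360 402] [391 434] 831 [ 0.5786 -0.3463] [ 0.5675 -0.373 ]
s 0.9 [367.3732 389.5358] [352 375] [383 404] 769 [ 0.5852 -0.2779] [ 0.5738 -0.3079]
s 0.88 [345.5084 402.2905] [333 387] [362 415] 592 [ 0.5352 -0.3052] [ 0.5262 -0.3338]
s 0.72 [385.9908 391.6452] [380 379] [392 403] 217 [ 0.6145 -0.2955] [ 0.6017 -0.3246]
t 0.82 [460.3787 201.3188] [450 191] [471 211] 367 [ 0.5748 -0.3159] [ 0.5677 -0.3052]
t 0.74 [444.7222 199.0754] [437 190] [453 209] 252 [ 0.6043 -0.2812] [ 0.5966 -0.2711]
t 0.68 [473.2975 197.7342] [466 189] [479 208] 158 [ 0.5708 -0.3522] [ 0.5637 -0.3408]
t 0.65 [290.5523 287.4117] [264 280] [316 297] 583 [0.5072 0.2052] [0.5013 0.2063]
t 0.53 [459.0065 218.6387] [449 210] [469 227] 310 [ 0.5412 -0.2956] [ 0.5347 -0.2853]
```

View pics/c.png

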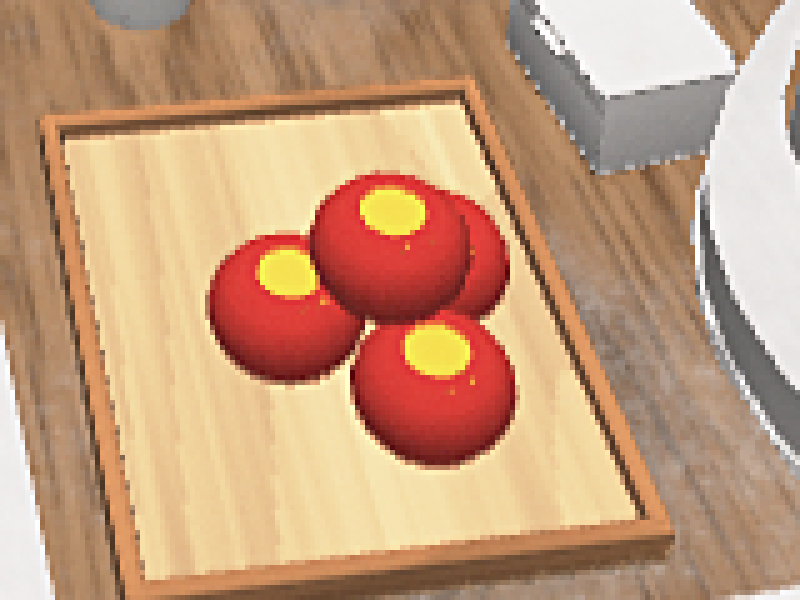

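Top crop: the fork's bar spans (172,316) to (310,303) in the crop, parallel to the cabinet door. Cheese crop: three cheeses on the tray floor, the fourth on top at full-frame (368,389). A vertical grip on the hanging bar would put the gripper body into the cabinet door. I'll take the near end with the tool horizontal and the fingers closing vertically. First I'll move to a staging pose.

>>> carry_out:
  claw: [5, 5, 5, 5, 5, 5, 5, 5, 5, 5, 5, 5, 5, 5, 5, 5, 5, 5, 5, 5]
  delta_pos:
    - [1.7, -2, -0.6]
    - [1.7, -2, -0.6]
    - [1.7, -2, -0.6]
    - [1.7, -2, -0.6]
    - [1.7, -2, -0.6]
    - [1.7, -2, -0.6]
    - [1.7, -2, -0.6]
    - [1.7, -2, -0.6]
    - [1.7, -2, -0.6]
    - [1.7, -2, -0.6]
    - [1.7, -2, -0.6]
    - [1.7, -2, -0.6]
    - [1.7, -2, -0.6]
    - [1.7, -2, -0.6]
    - [1.7, -2, -0.6]
    - [1.7, -2, -0.6]
    - [1.7, -2, -0.6]
    - [1.7, -2, -0.6]
    - [1.7, -2, -0.6]
    - [1.7, -2, -0.6]
  angular:
    - [0, 0, 0]
    - [0, 0, 0]
    - [0, 0, 0]
    - [0, 0, 0]
    - [0, 0, 0]
    - [0, 0, 0]
    - [0, 0, 0]
    - [0, 0, 0]
    - [0, 0, 0]
    - [0, 0, 0]
    - [0, 0, 0]
    - [0, 0, 0]
    - [0, 0, 0]
    - [0, 0, 0]
    - [0, 0, 0]
    - [0, 0, 0]
    - [0, 0, 0]
    - [0, 0, 0]
    - [0, 0, 0]
    - [0, 0, 0]

```text
clock: 4.1
position: [0.4038, -0.0562, 0.3472]
ee_rot: [3.064, 0.691, 0.001]
force: [0.5, -1.0, 0.3]
width: 0.546
gripper_force: 0.0
```

```bash
cat >> h.py <<'E'
np.set_printoptions(precision=4,suppress=True)
def cols(x,y,z): return R.from_matrix(np.c_[x,y,z])
def go(Pt,Rt=None,P=None,Ro=None):
    "shift and turn to a target, in tool axes (cm, rad), from the measured pose"
    o=arm.observe()
    P=np.array(o['position']) if P is None else P
    Ro=R.from_rotvec(o['ee_rot']) if Ro is None else Ro
    w=(Ro.inv()*Rt).as_rotvec() if Rt is not None else np.zeros(3)
    return Ro.inv().apply(np.array(Pt)-P)*100,w,np.linalg.norm(w)
def st():
    o=arm.observe(); r=R.from_rotvec(o['ee_rot']).as_matrix()
    print(o['clock'],'P',o['position'],'q',o['joints'],'\nR',r.tolist() if 0 else r.round(3).tolist(),'F',o['force'],'g',o['gripper_force'],o['width'])
def hz(az,down=True):
    a=np.deg2rad(az); z=np.array([np.cos(a),np.sin(a),0]); y=np.array([0,0,-1.]); return cols(np.cross(y,z),y,z)
E
python3 - <<'E'
from h import *
st(); print(go([.4,-.05,.35],hz(75)))
t=shot('top')
print([proj(t,x) for x in ([.41,0,0],[.41,.2,0],[.41,.3,0])])
f=t['frame']
for y in (.0,.1,.2,.25,.3):  # find counter edge
    print(y,[(x,f[int(proj(t,[x,y,0])[1]),int(proj(t,[x,y,0])[0])].tolist()) for x in (.36,.38,.4,.41,.42,.43,.44,.46)])
E
```

```text
4.1 P [ 0.4038 -0.0562  0.3472] q [ 0.3985  0.01   -0.3891  1.8266  0.0042  1.3053 -1.1189] 
R [[0.903, 0.429, 0.001], [0.429, -0.903, -0.0], [0.0, 0.0, -1.0]] F [ 0.5155 -1.024   0.2749] g 0.0 0.545674652764157
(array([-0.0764, -0.7219, -0.2816]), array([1.4997, 0.5516, 0.5524]), np.float64(1.6907320427755175))
[array([377.3149, 295.757 ]), array([309.1507, 320.0485]), array([274.4888, 332.4009])]
0.0 [(0.36, [139, 139, 136]), (0.38, [80, 80, 79]), (0.4, [89, 88, 88]), (0.41, [177, 177, 177]), (0.42, [195, 194, 195]), (0.43, [194, 193, 193]), (0.44, [115, 102, 92]), (0.46, [107, 96, 86])]
0.1 [(0.36, [137, 136, 135]), (0.38, [81, 78, 79]), (0.4, [88, 86, 87]), (0.41, [179, 179, 178]), (0.42, [197, 196, 196]), (0.43, [188, 187, 187]), (0.44, [110, 98, 89]), (0.46, [111, 100, 89])]
0.2 [(0.36, [146, 143, 142]), (0.38, [81, 79, 79]), (0.4, [89, 86, 87]), (0.41, [143, 143, 142]), (0.42, [198, 197, 197]), (0.43, [193, 191, 191]), (0.44, [122, 107, 95]), (0.46, [119, 102, 89])]
0.25 [(0.36, [140, 138, 137]), (0.38, [82, 81, 81]), (0.4, [88, 86, 86]), (0.41, [161, 162, 162]), (0.42, [191, 192, 192]), (0.43, [189, 188, 187]), (0.44, [118, 103, 91]), (0.46, [116, 104, 93])]
0.3 [(0.36, [137, 136, 134]), (0.38, [80, 79, 79]), (0.4, [88, 88, 87]), (0.41, [162, 161, 161]), (0.42, [194, 192, 193]), (0.43, [189, 188, 188]), (0.44, [125, 107, 92]), (0.46, [124, 112, 102])]
```

>>> carry_out:
  claw: [5, 5, 5, 5, 5, 5, 5, 5, 5, 5, 5, 5, 5, 5]
  delta_pos:
    - [0, 0, 0]
    - [0, 0, 0]
    - [0, 0, 0]
    - [0, 0, 0]
    - [0, 0, 0]
    - [0, 0, 0]
    - [0, 0, 0]
    - [0, 0, 0]
    - [0, 0, 0]
    - [0, 0, 0]
    - [0, 0, 0]
    - [0, 0, 0]
    - [0, 0, 0]
    - [0, 0, 0]
  angular:
    - [0.107, 0.0394, 0.0395]
    - [0.107, 0.0394, 0.0395]
    - [0.107, 0.0394, 0.0395]
    - [0.107, 0.0394, 0.0395]
    - [0.107, 0.0394, 0.0395]
    - [0.107, 0.0394, 0.0395]
    - [0.107, 0.0394, 0.0395]
    - [0.107, 0.0394, 0.0395]
    - [0.107, 0.0394, 0.0395]
    - [0.107, 0.0394, 0.0395]
    - [0.107, 0.0394, 0.0395]
    - [0.107, 0.0394, 0.0395]
    - [0.107, 0.0394, 0.0395]
    - [0.107, 0.0394, 0.0395]

```text
clock: 5.55
position: [0.4041, -0.0582, 0.3465]
ee_rot: [-1.559, 0.209, -0.208]
force: [0.2, -0.0, -0.4]
width: 0.54
gripper_force: 0.0
```

Run:
```python
from h import *
st(); u=np.array([.259,.966,0]);x=np.array([.966,-.259,0])
C=np.array([.481,.219,.183])
G=C-.050*u+.019*u
print(G, go(G-.12*u,hz(75)))
```

```text
5.55 P [ 0.4041 -0.0582  0.3465] q [ 0.9524  0.6206 -0.1641  2.049  -1.0353  1.7427 -0.4594] 
R [[0.965, -0.0, 0.263], [-0.263, 0.002, 0.965], [-0.001, -1.0, 0.001]] F [ 0.1551 -0.0447 -0.3806] g 0.0 0.5399502626277737
[0.473  0.1891 0.183 ] (array([ 0.2148, 16.3686, 13.6438]), array([-0.0013, -0.0038, -0.0008]), np.float64(0.004155658620896069))
```

>>> carry_out:
  claw: [5, 5, 5, 5, 5, 5, 5, 5, 5, 5]
  delta_pos:
    - [0, 1.64, 1.36]
    - [0, 1.64, 1.36]
    - [0, 1.64, 1.36]
    - [0, 1.64, 1.36]
    - [0, 1.64, 1.36]
    - [0, 1.64, 1.36]
    - [0, 1.64, 1.36]
    - [0, 1.64, 1.36]
    - [0, 1.64, 1.36]
    - [0.2, 1.64, 1.36]
  angular:
    - [0, 0, 0]
    - [0, 0, 0]
    - [0, 0, 0]
    - [0, 0, 0]
    - [0, 0, 0]
    - [0, 0, 0]
    - [0, 0, 0]
    - [0, 0, 0]
    - [0, 0, 0]
    - [0, -0.004, 0]

```text
clock: 6.55
position: [0.441, 0.0735, 0.1815]
ee_rot: [-1.564, 0.203, -0.203]
force: [0.8, -0.1, -0.3]
width: 0.546
gripper_force: 0.0
```

Run:
```python
from h import *
st(); t=shot('top','t1.png'); s=shot('side','s1.png')
a=cv2.imread('pics/t1.png')[220:340,230:390]; b=cv2.imread('pics/s1.png')[190:310,230:390]
for im,p in((a,t),(b,s)):
    pass
a=cv2.resize(a,(640,480),interpolation=3)[:300];b=cv2.resize(b,(640,480),interpolation=3)[:300]
cv2.imwrite('pics/pre.png',np.vstack([a,b]))
for p in (s,t):
    print([ (round(d['conf'],2),atz(p,d['centre'],.183)) for d in arm.place_of('fork_bar',p)][:2])
    o=arm.observe(); print(proj(p,o['position']))
```

```text
6.55 P [0.441  0.0735 0.1815] q [ 0.7655  0.9321 -0.2556  2.201  -1.2073  1.3851 -0.0945] 
R [[0.967, -0.001, 0.256], [-0.256, -0.003, 0.967], [0.0, -1.0, -0.003]] F [ 0.7843 -0.1242 -0.276 ] g 0.0 0.5464171568634985
[(0.49, array([0.485 , 0.2308, 0.183 ]))]
[271.2812 242.9166]
[(0.57, array([0.4823, 0.2209, 0.183 ])), (0.32, array([0.4724, 0.2223, 0.183 ]))]
[352.8105 280.8219]
```

View pics/pre.png

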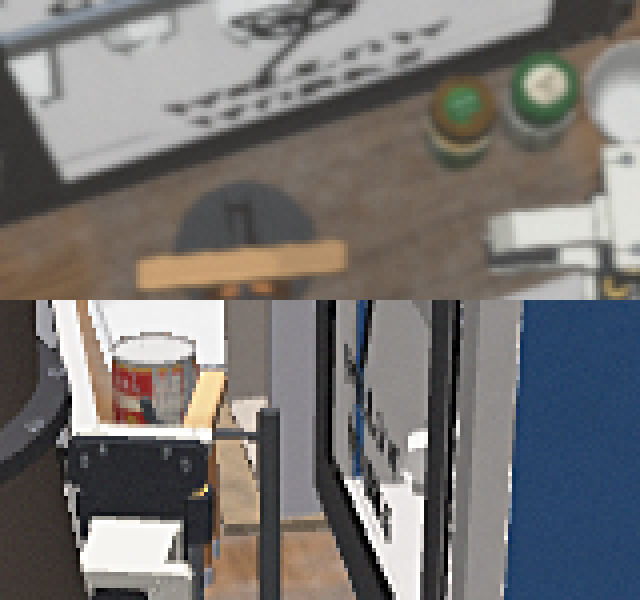

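The top picture shows the fingers at crop (490,240) in line with the bar, whose right end is at (346,252). I'll advance and grip.

>>> carry_out:
  claw: [5, 5, 5, 5, 5, 5, 5, 5, 5, 5, 1, 1, 1, 1, 1, 1, 1]
  delta_pos:
    - [0, -0.1, 1.2]
    - [0, 0, 1.2]
    - [0, 0, 1.2]
    - [0, 0, 1.2]
    - [0, 0, 1.2]
    - [0, 0, 1.2]
    - [0, 0, 1.2]
    - [0, 0, 1.2]
    - [0, 0, 1.2]
    - [0, 0, 1.2]
    - [0, 0, 0]
    - [0, 0, 0]
    - [0, 0, 0]
    - [0, 0, 0]
    - [0, 0, 0]
    - [0, 0, 0]
    - [0, 0, 0]
  angular:
    - [0, 0, 0]
    - [0, 0, 0]
    - [0, 0, 0]
    - [0, 0, 0]
    - [0, 0, 0]
    - [0, 0, 0]
    - [0, 0, 0]
    - [0, 0, 0]
    - [0, 0, 0]
    - [0, 0, 0]
    - [0, 0, 0]
    - [0, 0, 0]
    - [0, 0, 0]
    - [0, 0, 0]
    - [0, 0, 0]
    - [0, 0, 0]
    - [0, 0, 0]
  force: 40

```text
clock: 8.45
position: [0.4714, 0.1893, 0.1831]
ee_rot: [-1.563, 0.203, -0.202]
force: [-0.2, -0.4, -0.8]
width: 0.192
gripper_force: 40.0
```

Run:
```python
from h import *
st(); print(go([.473,.189,.1835],hz(75)))
```

```text
8.45 P [0.4714 0.1893 0.1831] q [ 0.9417  1.1414 -0.862   2.2491 -1.3135  0.8136 -0.1308] 
R [[0.967, -0.001, 0.255], [-0.255, -0.002, 0.967], [-0.0, -1.0, -0.002]] F [-0.217  -0.4039 -0.777 ] g 39.99865651130676 0.19217112936210684
(array([ 0.1619, -0.0365,  0.0095]), array([ 0.0021,  0.0035, -0.0003]), np.float64(0.0041281897254851945))
```

>>> carry_out:
  claw: [1, 1, 1, 1, 1, 1, 1, 1, 1, 1, 1, 1, 1]
  delta_pos:
    - [0, -0.7, 0]
    - [0, -0.7, 0]
    - [0, -0.7, 0]
    - [0, -0.7, 0]
    - [0, -0.7, 0]
    - [-1, 0, 0]
    - [-1, 0, 0]
    - [-1, 0, 0]
    - [-1, 0, 0]
    - [-1, 0, 0]
    - [-1, 0, 0]
    - [-1, 0, 0]
    - [-1, 0, 0]
  angular:
    - [0, 0, 0]
    - [0, 0, 0]
    - [0, 0, 0]
    - [0, 0, 0]
    - [0, 0, 0]
    - [0, 0, 0]
    - [0, 0, 0]
    - [0, 0, 0]
    - [0, 0, 0]
    - [0, 0, 0]
    - [0, 0, 0]
    - [0, 0, 0]
    - [0, 0, 0]

```text
clock: 9.75
position: [0.3939, 0.2098, 0.2186]
ee_rot: [-1.563, 0.203, -0.203]
force: [-0.2, -0.4, -1.3]
width: 0.198
gripper_force: 40.0
```

Run:
```python
from h import *
st(); 
s=shot('side','s2.png');t=shot('top','t2.png')
cv2.imwrite('pics/v2.png',np.vstack([cv2.resize(cv2.imread(f)[a:a+75,200:360],(640,300),interpolation=3) for f,a in (('pics/t2.png',250),('pics/s2.png',200))]))
u=np.array([.256,.967,0])
fk=np.array([.432,0,.0])
print(go(fk-.031*u+[0,0,.121],hz(75)))
```

```text
9.75 P [0.3939 0.2098 0.2186] q [ 1.1587  1.2992 -1.1871  2.4346 -1.3146  0.4556 -0.1298] 
R [[0.967, -0.0, 0.256], [-0.256, -0.002, 0.967], [0.0, -1.0, -0.002]] F [-0.1598 -0.3885 -1.3499] g 39.9988317489624 0.19830145355778775
(array([  9.1416,   9.7884, -22.4025]), array([ 0.0001,  0.0039, -0.0013]), np.float64(0.0041482600416225075))
```

View pics/v2.png

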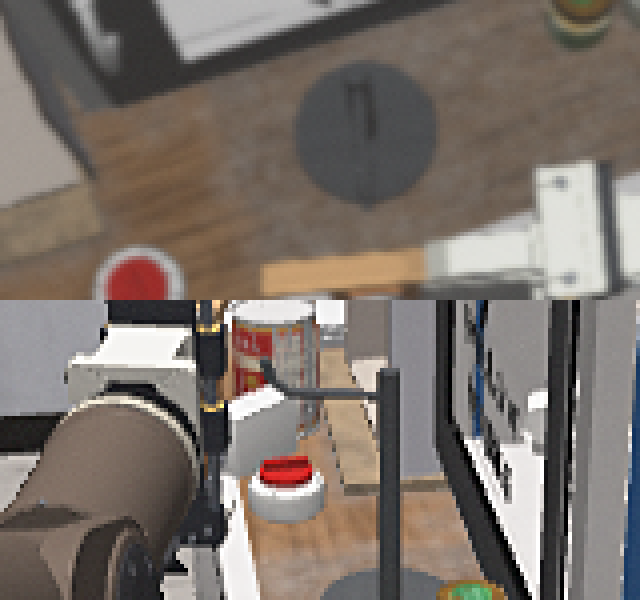

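Fork is off the hook and held by its end (bar at top-crop (260–425,270)); the hook is empty. I'll carry it to a clear spot.

>>> carry_out:
  claw: [1, 1, 1, 1, 1, 1, 1, 1, 1, 1, 1, 1, 1, 1, 1, 1, 1, 1, 1, 1]
  delta_pos:
    - [0, 0, -1.8]
    - [0.8, 0, -1.8]
    - [0.8, 0, -1.8]
    - [0.8, 0, -1.8]
    - [0.8, 0, -1.8]
    - [0.8, 0, -1.8]
    - [0.8, 0, -1.8]
    - [0.8, 0, -1.8]
    - [0.8, 0, -1.8]
    - [0.8, 0, -1.8]
    - [0.8, 0, -1.8]
    - [0.8, 0, -1.8]
    - [0.3, 1, -0.8]
    - [0, 1.2, 0]
    - [0, 1.2, 0]
    - [0, 1.2, 0]
    - [0, 1.2, 0]
    - [0, 1.2, 0]
    - [0, 1.2, 0]
    - [0, 1.2, 0]
  angular:
    - [0, 0, 0]
    - [0, 0, 0]
    - [0, 0, 0]
    - [0, 0, 0]
    - [0, 0, 0]
    - [0, 0, 0]
    - [0, 0, 0]
    - [0, 0, 0]
    - [0, 0, 0]
    - [0, 0, 0]
    - [0, 0, 0]
    - [0, 0, 0]
    - [0, 0, 0]
    - [0, 0, 0]
    - [0, 0, 0]
    - [0, 0, 0]
    - [0, 0, 0]
    - [0, 0, 0]
    - [0, 0, 0]
    - [0, 0, 0]

```text
clock: 11.85
position: [0.4248, -0.03, 0.1236]
ee_rot: [-1.562, 0.203, -0.202]
force: [0.8, 1.0, -1.3]
width: 0.195
gripper_force: 40.0
```

Run:
```python
from h import *
st(); 
s=shot('side','s3.png')
cv2.imwrite('pics/v3.png',cv2.resize(cv2.imread('pics/s3.png')[240:360,200:360],(640,480),interpolation=3))
u=np.array([.256,.967,0])
fk=np.array([.432,0,.0])
print(go(fk-.031*u+[0,0,.117],hz(75)))
```

```text
11.85 P [ 0.4248 -0.03    0.1236] q [ 1.318   1.2307 -0.7682  1.9915 -0.6706  1.0973 -0.5596] 
R [[0.967, -0.001, 0.255], [-0.255, -0.001, 0.967], [-0.001, -1.0, -0.001]] F [ 0.8484  1.04   -1.2608] g 39.99944508075714 0.1954802979365853
(array([-0.0621,  0.4778,  0.0036]), array([ 0.0021,  0.0029, -0.002 ]), np.float64(0.00410266172692221))
```

View pics/v3.png

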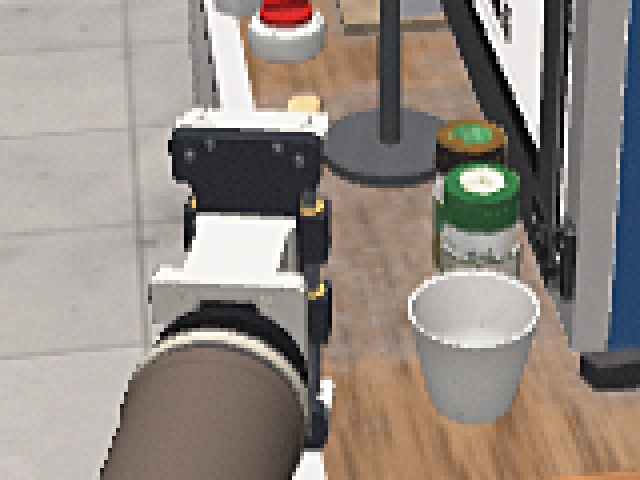

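The gripper is at crop (250,200) holding the fork, clear of cup and jars. I'll lower it.

>>> carry_out:
  claw: [1, 1, 1, 1, 1]
  delta_pos:
    - [0, 0.3, 0]
    - [0, 0.3, 0]
    - [0, 0.1, 0]
    - [0, 0.1, 0]
    - [0, 0, 0]
  angular:
    - [0, 0, 0]
    - [0, 0, 0]
    - [0, 0, 0]
    - [0, 0, 0]
    - [0, 0, 0]

```text
clock: 12.4
position: [0.4248, -0.0301, 0.1168]
ee_rot: [-1.563, 0.203, -0.203]
force: [0.2, 0.1, -0.6]
width: 0.196
gripper_force: 40.0
```

>>> carry_out:
  claw: [1, 1, 2.4, 3.2, 4.5, 4.5, 4.5]
  delta_pos:
    - [0, 0.08, 0]
    - [0, 0, 0]
    - [0, 0, 0]
    - [0, 0, 0]
    - [0, 0, 0]
    - [0, 0, 0]
    - [0, 0, 0]
  angular:
    - [0, 0, 0]
    - [0, 0, 0]
    - [0, 0, 0]
    - [0, 0, 0]
    - [0, 0, 0]
    - [0, 0, 0]
    - [0, 0, 0]

```text
clock: 13.1
position: [0.4248, -0.0301, 0.1159]
ee_rot: [-1.563, 0.203, -0.202]
force: [0.2, 0.4, -0.4]
width: 0.483
gripper_force: 0.0
```

Run:
```python
from h import *
st(); 
t=shot('top'); s=shot('side')
for p in(s,t): print([(round(d['conf'],2),atz(p,d['centre'],.116)) for d in arm.place_of('fork_bar',p)][:2])
# next: rise over fork with tool down, closing along fork x
a=np.deg2rad(-15); fx=np.array([np.cos(a),np.sin(a),0]); z=np.array([0,0,-1.])
for sg in (1,-1):
    y=sg*fx; Rd=cols(np.cross(y,z),y,z); print(sg,go([.37,-.10,.27],Rd))
```

```text
13.1 P [ 0.4248 -0.0301  0.1159] q [ 1.3152  1.2439 -0.7615  1.9863 -0.6644  1.0938 -0.5531] 
R [[0.967, -0.001, 0.255], [-0.255, -0.001, 0.967], [-0.0, -1.0, -0.001]] F [ 0.2384  0.3956 -0.3679] g 0.0 0.4829262009473739
[(0.54, array([ 0.4382, -0.0066,  0.116 ]))]
[(0.57, array([0.4383, 0.0024, 0.116 ])), (0.3, array([0.4688, 0.5391, 0.116 ]))]
1 (array([ -3.5172, -15.3999,  -8.1818]), array([-1.21  , -1.2053, -1.2076]), np.float64(2.0917304099339633))
-1 (array([ -3.5172, -15.3999,  -8.1818]), array([-1.2062,  1.2109,  1.2122]), np.float64(2.095330147977647))
```

>>> carry_out:
  claw: [4.5, 4.5, 4.5, 4.5, 4.5, 4.5, 4.5, 4.5, 4.5, 4.5, 4.5, 4.5, 4.5, 4.5, 4.5, 4.5]
  delta_pos:
    - [0, 0, -1.5]
    - [0, 0, -1.5]
    - [0, 0, -1.5]
    - [0, 0, -1.5]
    - [0, 0, -1.5]
    - [0, 0, -1.5]
    - [0, -1.8, 0]
    - [0, -1.8, 0]
    - [0, -1.8, 0]
    - [0, -1.8, 0]
    - [0, -1.8, 0]
    - [0, -1.8, 0]
    - [0, -1.8, 0]
    - [0, -1.8, 0]
    - [0, -1.8, 0]
    - [0, -1.8, 0]
  angular:
    - [0, 0, 0]
    - [0, 0, 0]
    - [0, 0, 0]
    - [0, 0, 0]
    - [0, 0, 0]
    - [0, 0, 0]
    - [0, 0, 0]
    - [0, 0, 0]
    - [0, 0, 0]
    - [0, 0, 0]
    - [0, 0, 0]
    - [0, 0, 0]
    - [0, 0, 0]
    - [0, 0, 0]
    - [0, 0, 0]
    - [0, 0, 0]

```text
clock: 14.9
position: [0.4019, -0.1168, 0.2975]
ee_rot: [-1.563, 0.203, -0.202]
force: [0.6, -0.1, -0.6]
width: 0.49
gripper_force: 0.0
```

>>> carry_out:
  claw: [4.5, 4.5, 4.5, 4.5, 4.5, 4.5, 4.5, 4.5, 4.5, 4.5, 4.5, 4.5, 4.5, 4.5, 4.5, 4.5]
  delta_pos:
    - [0, 0, 0]
    - [0, 0, 0]
    - [0, 0, 0]
    - [0, 0, 0]
    - [0, 0, 0]
    - [0, 0, 0]
    - [0, 0, 0]
    - [0, 0, 0]
    - [0, 0, 0]
    - [0, 0, 0]
    - [0, 0, 0]
    - [0, 0, 0]
    - [0, 0, 0]
    - [0, 0, 0]
    - [0, 0, 0]
    - [0, 0, 0]
  angular:
    - [-0.0756, -0.0753, -0.0755]
    - [-0.0756, -0.0753, -0.0755]
    - [-0.0756, -0.0753, -0.0755]
    - [-0.0756, -0.0753, -0.0755]
    - [-0.0756, -0.0753, -0.0755]
    - [-0.0756, -0.0753, -0.0755]
    - [-0.0756, -0.0753, -0.0755]
    - [-0.0756, -0.0753, -0.0755]
    - [-0.0756, -0.0753, -0.0755]
    - [-0.0756, -0.0753, -0.0755]
    - [-0.0756, -0.0753, -0.0755]
    - [-0.0756, -0.0753, -0.0755]
    - [-0.0756, -0.0753, -0.0755]
    - [-0.0756, -0.0753, -0.0755]
    - [-0.0756, -0.0753, -0.0755]
    - [-0.0756, -0.0753, -0.0755]

```text
clock: 16.5
position: [0.402, -0.116, 0.2966]
ee_rot: [2.486, 1.914, -0.001]
force: [-1.6, -0.3, 0.1]
width: 0.489
gripper_force: 0.0
```

Run:
```python
from h import *
st(); 
t=shot('top','t4.png'); s=shot('side','s4.png')
for p in(s,t):
    print([(round(d['conf'],2),atz(p,d['centre'],.116)) for d in arm.place_of('fork_bar',p)][:2])
    print([(round(d['conf'],2),atz(p,d['centre'],.0)) for d in arm.place_of('fork',p)][:2])
d=arm.trace('fork',t)[0]; m=np.argwhere(d['region'])[:,::-1].astype(np.float32)
print(cv2.minAreaRect(m),m.min(0),m.max(0))
a=cv2.imread('pics/t4.png')[250:350,300:400]; cv2.imwrite('pics/v4.png',np.hstack([cv2.resize(a,(400,400),interpolation=3),cv2.resize(cv2.imread('pics/s4.png')[250:350,230:330],(400,400),interpolation=3)]))
```

```text
16.5 P [ 0.402  -0.116   0.2966] q [ 1.2019  0.1787 -1.1643  1.8656  0.1793  1.2076 -0.2787] 
R [[0.255, 0.967, 0.002], [0.967, -0.255, -0.004], [-0.003, 0.003, -1.0]] F [-1.6498 -0.2994  0.133 ] g 0.0 0.4894107754331081
[(0.93, array([ 0.4398, -0.0008,  0.116 ]))]
[(0.93, array([0.4294, 0.0002, 0.    ]))]
[(0.65, array([0.4404, 0.0011, 0.116 ]))]
[(0.91, array([ 0.4438, -0.0029,  0.    ]))]
((377.3541259765625, 282.6592712402344), (14.223873138427734, 48.74003982543945), 84.47245788574219) [353. 274.] [401. 291.]
```

View pics/v4.png

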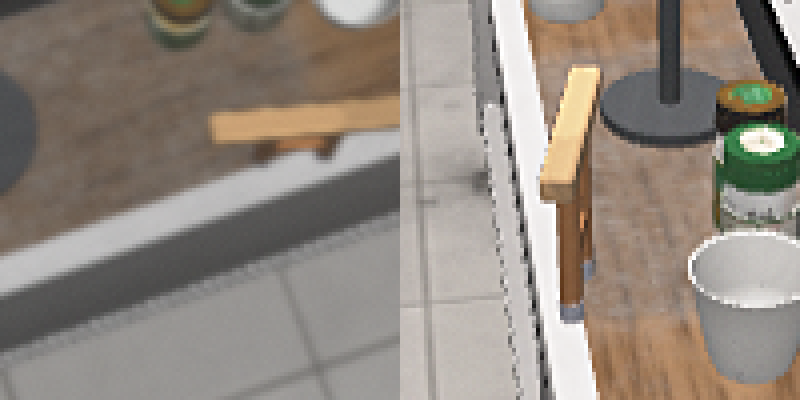

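Fork stands upright by itself at about (0.438, 0.0), with bar crop (210–400,120) and both feet on the worktop. I'll regrasp from above, slightly towards the near side, to keep the gripper body clear of the cabinet.

>>> carry_out:
  claw: [4.5, 4.5, 4.5, 4.5, 4.5, 4.5, 4.5, 4.5, 4.5, 4.5, 4.5, 4.5, 4.5, 4.5, 4.5, 4.5]
  delta_pos:
    - [1.9, 0.1, 1]
    - [1.9, 0.1, 1]
    - [1.9, 0.1, 1]
    - [1.9, 0.1, 1]
    - [1.9, 0.1, 1]
    - [1.7, 0.1, 1]
    - [0, 0, 1.5]
    - [0, 0, 1.5]
    - [0, 0, 1.5]
    - [0, 0, 1.5]
    - [0, 0, 1.5]
    - [0, 0, 1.5]
    - [0, 0, 1.5]
    - [0, 0, 1.5]
    - [0, 0, 1.5]
    - [0, 0, 0]
  angular:
    - [0, 0, 0]
    - [0, 0, 0]
    - [0, 0, 0]
    - [0, 0, 0]
    - [0, 0, 0]
    - [0, 0, 0]
    - [0, 0, 0]
    - [0, 0, 0]
    - [0, 0, 0]
    - [0, 0, 0]
    - [0, 0, 0]
    - [0, 0, 0]
    - [0, 0, 0]
    - [0, 0, 0]
    - [0, 0, 0]
    - [0, 0, 0]

```text
clock: 18.45
position: [0.4357, -0.0107, 0.0989]
ee_rot: [-2.491, -1.907, 0.004]
force: [0.0, -0.0, 0.5]
width: 0.493
gripper_force: 0.0
```

Run:
```python
from h import *
st(); 
t=shot('top'); s=shot('side')
for p in(s,t):
    print([(round(d['conf'],2),atz(p,d['centre'],.116)) for d in arm.place_of('fork_bar',p)][:2])
a=np.deg2rad(-15); fx=np.array([np.cos(a),np.sin(a),0]); z=np.array([0,0,-1.])
print(go([.4365,-.0097,.097],cols(np.cross(fx,z),fx,z)))
```

```text
18.45 P [ 0.4357 -0.0107  0.0989] q [ 0.6548  0.4835 -0.97    2.1073  0.5429  0.8279 -0.9107] 
R [[0.261, 0.965, -0.005], [0.965, -0.261, 0.002], [0.001, -0.005, -1.0]] F [ 0.0278 -0.0158  0.4632] g 0.0 0.4928136367393115
[(0.69, array([0.4397, 0.0178, 0.116 ]))]
[(0.74, array([0.4405, 0.0075, 0.116 ]))]
(array([ 0.0185, -0.0852,  0.4414]), array([-0.    , -0.0013, -0.001 ]), np.float64(0.0015849666604968724))
```

>>> carry_out:
  claw: [4.5, 4.5, 3.2, 2.4, 1.5, 1, 1, 1, 1]
  delta_pos:
    - [0, 0.1, 0.3]
    - [0, 0, 0]
    - [0, 0, 0]
    - [0, 0, 0]
    - [0, 0, 0]
    - [0, 0, 0]
    - [0, 0, 0]
    - [0, 0, 0]
    - [0, 0, 0]
  angular:
    - [0, 0, 0]
    - [0, 0, 0]
    - [0, 0, 0]
    - [0, 0, 0]
    - [0, 0, 0]
    - [0, 0, 0]
    - [0, 0, 0]
    - [0, 0, 0]
    - [0, 0, 0]
  force: 50

```text
clock: 19.55
position: [0.4379, -0.0104, 0.0982]
ee_rot: [-2.492, -1.912, -0.001]
force: [-0.4, -0.3, 1.1]
width: 0.213
gripper_force: 49.9
```

>>> carry_out:
  claw: [1, 1, 1, 1, 1, 1, 1, 1, 1, 1, 1, 1, 1, 1, 1, 1, 1]
  delta_pos:
    - [0, 0, -1]
    - [0, 0, -2]
    - [0, 0, -2]
    - [0, 0, -2]
    - [0, 0, -2]
    - [0, 0, -2]
    - [0, 0, -2]
    - [-1.93, 0.5, 0]
    - [-1.93, 0.5, 0]
    - [-1.93, 0.5, 0]
    - [-1.93, 0.5, 0]
    - [-1.93, 0.5, 0]
    - [-1.93, 0.5, 0]
    - [-1.93, 0.5, 0]
    - [-1.93, 0.5, 0]
    - [-1.93, 0.5, 0]
    - [-1.93, 0.5, 0]
  angular:
    - [0, 0, 0]
    - [0, 0, 0]
    - [0, 0, 0]
    - [0, 0, 0]
    - [0, 0, 0]
    - [0, 0, 0]
    - [0, 0, 0]
    - [0, 0, 0]
    - [0, 0, 0]
    - [0, 0, 0]
    - [0, 0, 0]
    - [0, 0, 0]
    - [0, 0, 0]
    - [0, 0, 0]
    - [0, 0, 0]
    - [0, 0, 0]
    - [0, 0, 0]

```text
clock: 21.25
position: [0.4357, -0.2103, 0.2285]
ee_rot: [-2.491, -1.913, -0.001]
force: [1.2, -0.4, -0.6]
width: 0.218
gripper_force: 49.9
```

>>> carry_out:
  claw: [1, 1, 1, 1, 1, 1, 1, 1, 1, 1]
  delta_pos:
    - [0, 0, 0]
    - [0, 0, 0]
    - [0, 0, 0]
    - [0, 0, 0]
    - [0, 0, 0]
    - [0, 0, 0]
    - [0, 0, 0]
    - [0, 0, 0]
    - [0, 0, 0]
    - [0, 0, 0]
  angular:
    - [0, 0, 0.131]
    - [0, 0, 0.131]
    - [0, 0, 0.131]
    - [0, 0, 0.131]
    - [0, 0, 0.131]
    - [0, 0, 0.131]
    - [0, 0, 0.131]
    - [0, 0, 0.131]
    - [0, 0, 0.131]
    - [0, 0, 0.131]

```text
clock: 22.25
position: [0.4358, -0.2093, 0.2284]
ee_rot: [-3.14, 0.009, -0.0]
force: [0.7, -0.2, -1.9]
width: 0.218
gripper_force: 49.9
```

Run:
```python
from h import *
st(); 
t=shot('top','t5.png'); s=shot('side','s5.png')
o=arm.observe(); P=np.array(o['position'])
for p in(s,t):
    print([(round(d['conf'],2),atz(p,d['centre'],P[2]+.019)-P) for d in arm.place_of('fork_bar',p)][:2])
    print([(round(d['conf'],2),atz(p,d['centre'],P[2]-.097)-P) for d in arm.place_of('fork',p)][:2])
print(go([.561,-.385,.25],cols([1,0,0],[0,-1,0],[0,0,-1])))
for nm,p in (('s',s),('t',t)):
    for d in arm.trace('cheese_1',p):
        if d['conf']>.3: print(nm,round(d['conf'],2),np.array(d['centre'])*[640,480],d['region'].sum(),atz(p,d['centre'],.025)[:2],atz(p,d['centre'],.059)[:2])
```

```text
22.25 P [ 0.4358 -0.2093  0.2284] q [ 0.9528  0.2972 -0.7592  1.8582  0.2298  1.076  -1.4711] 
R [[1.0, -0.006, 0.0], [-0.006, -1.0, 0.001], [0.0, -0.001, -1.0]] F [ 0.7145 -0.221  -1.9073] g 49.928078055381775 0.21845876458213306
[(0.6, array([0.0122, 0.0006, 0.019 ]))]
[(0.78, array([ 0.0043,  0.0033, -0.097 ]))]
[(0.15, array([0.0373, 0.1874, 0.019 ]))]
[(0.66, array([ 0.2397,  0.0724, -0.097 ])), (0.55, array([ 0.0152,  0.0068, -0.097 ]))]
(array([12.4635, 17.5581, -2.2006]), array([-0.0008, -0.0003,  0.0022]), np.float64(0.002346124995093604))
s 0.93 [377.92  418.608] 776 [ 0.581 -0.35 ] [ 0.5683 -0.3801]
s 0.71 [346.624 404.304] 686 [ 0.5347 -0.3071] [ 0.5245 -0.3395]
s 0.56 [368.832 387.504] 721 [ 0.588 -0.273] [ 0.575  -0.3072]
t 0.58 [364.992 241.104] 370 [ 0.5622 -0.0194] [ 0.5544 -0.0134]
t 0.53 [443.584 199.2  ] 228 [ 0.6027 -0.2742] [ 0.594  -0.2629]
t 0.52 [459.904 200.304] 270 [ 0.584  -0.3167] [ 0.5757 -0.3045]
```

>>> carry_out:
  claw: [1, 1, 1, 1, 1, 1, 1, 1, 1, 1, 1, 1, 1, 1, 1]
  delta_pos:
    - [1.6, 2.25, -0.25]
    - [1.6, 2.25, -0.25]
    - [1.6, 2.25, -0.25]
    - [1.6, 2.25, -0.25]
    - [1.6, 2.25, -0.25]
    - [1.6, 2.25, -0.25]
    - [1.6, 2.25, -0.25]
    - [1.5, 2.25, -0.25]
    - [0, 0, 2]
    - [0, 0, 2]
    - [0, 0, 2]
    - [0, 0, 2]
    - [0, 0, 2]
    - [0, 0, 0]
    - [0, 0, 0]
  angular:
    - [0, 0, 0]
    - [0, 0, 0]
    - [0, 0, 0]
    - [0, 0, 0]
    - [0, 0, 0]
    - [0, 0, 0]
    - [0, 0, 0]
    - [0, 0, 0]
    - [0, 0, 0]
    - [0, 0, 0]
    - [0, 0, 0]
    - [0, 0, 0]
    - [0, 0, 0]
    - [0, 0, 0]
    - [0, 0, 0]

```text
clock: 24.15
position: [0.5628, -0.3899, 0.1479]
ee_rot: [-3.14, 0.001, 0.0]
force: [0.1, 0.6, -0.7]
width: 0.214
gripper_force: 49.9
```

Run:
```python
from h import *
st(); s=shot('side','s6.png'); t=shot('top','t6.png')
cv2.imwrite('pics/v6.png',np.hstack([cv2.resize(cv2.imread('pics/s6.png')[330:450,290:430],(466,400),interpolation=3),cv2.resize(cv2.imread('pics/t6.png')[160:260,400:480],(320,400),interpolation=3)]))
```

```text
24.15 P [ 0.5628 -0.3899  0.1479] q [ 0.8998  0.68   -0.6234  1.4629  0.4159  1.1336 -1.3665] 
R [[1.0, -0.001, -0.0], [-0.001, -1.0, 0.001], [-0.0, -0.001, -1.0]] F [ 0.1244  0.5923 -0.6812] g 49.93169903755188 0.21383470117125553
```

View pics/v6.png

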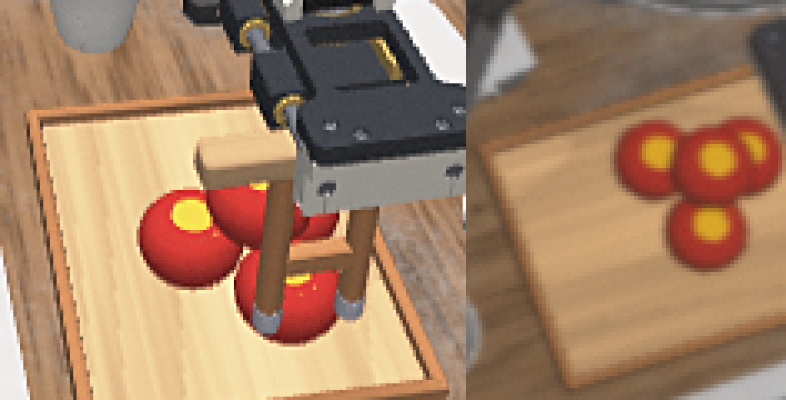

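The fork stands behind the top cheese, prongs at (268,315) and (348,305), above the front cheese. Pushing the top cheese off toward the tray's free side.

>>> carry_out:
  claw: [1, 1, 1, 1, 1, 1, 1, 1, 1, 1, 1, 1, 1, 1, 1, 1]
  delta_pos:
    - [0, -1, 0]
    - [0, -1, 0]
    - [0, -1, 0]
    - [0, -0.7, 0]
    - [0, -0.6, 0]
    - [0, -0.6, 0]
    - [0, -0.6, 0]
    - [0, -0.6, 0]
    - [0, -0.6, 0]
    - [0, -0.6, 0]
    - [0, -0.6, 0]
    - [0, -0.6, 0]
    - [0, -0.6, 0]
    - [0, -0.6, 0]
    - [0, 0, 0]
    - [0, 0, 0]
  angular:
    - [0, 0, 0]
    - [0, 0, 0]
    - [0, 0, 0]
    - [0, 0, 0]
    - [0, 0, 0]
    - [0, 0, 0]
    - [0, 0, 0]
    - [0, 0, 0]
    - [0, 0, 0]
    - [0, 0, 0]
    - [0, 0, 0]
    - [0, 0, 0]
    - [0, 0, 0]
    - [0, 0, 0]
    - [0, 0, 0]
    - [0, 0, 0]

```text
clock: 25.85
position: [0.563, -0.2929, 0.148]
ee_rot: [-3.141, 0.001, -0.001]
force: [0.8, -0.5, -1.1]
width: 0.215
gripper_force: 49.9
```

```bash
cat >> h.py <<'E'
def ch():
    for nm in ('side','top'):
        p=shot(nm)
        for d in arm.trace('cheese_1',p):
            if d['conf']>.3:
                m=np.argwhere(d['region'])[:,::-1]; f=p['frame'][d['region']].astype(int)
                yl=(f[:,1]>120)&(f[:,2]<120)&(f[:,0]>150)
                c=m[yl].mean(0)/[640,480] if yl.sum()>5 else None
                print(nm,round(d['conf'],2),len(m),m.min(0),m.max(0),'mid z.025',atz(p,d['centre'],.025)[:2],'yellow',yl.sum(),None if c is None else atz(p,c,.042)[:2])
E
python3 - <<'E'
from h import *
st(); ch()
E
```

```text
25.85 P [ 0.563  -0.2929  0.148 ] q [ 0.8127  0.608  -0.6457  1.601   0.4024  1.0689 -1.5145] 
R [[1.0, -0.001, 0.0], [-0.001, -1.0, 0.0], [0.0, -0.0, -1.0]] F [ 0.7542 -0.5185 -1.0731] g 49.932167530059814 0.21459180247169887
side 0.89 742 [332 387] [362 416] mid z.025 [ 0.5415 -0.3   ] yellow 114 [ 0.5368 -0.3011]
side 0.78 602 [362 375] [392 402] mid z.025 [ 0.5981 -0.289 ] yellow 39 [ 0.605  -0.2859]
side 0.78 171 [347 352] [369 376] mid z.025 [ 0.5954 -0.1921] yellow 0 None
side 0.74 826 [360 402] [392 433] mid z.025 [ 0.5816 -0.3503] yellow 134 [ 0.5779 -0.3517]
top 0.8 312 [449 208] [469 227] mid z.025 [ 0.5449 -0.2968] yellow 65 [ 0.538  -0.2912]
top 0.71 336 [416 199] [437 218] mid z.025 [ 0.5927 -0.223 ] yellow 17 [ 0.5897 -0.1929]
```

>>> carry_out:
  claw: [1, 1, 1, 1, 1, 1, 1]
  delta_pos:
    - [0, 0, -2]
    - [0, 0, -2]
    - [0, 1, -2]
    - [0, 2, -2]
    - [0, 2, 0]
    - [0, 2, 0]
    - [0, 2, 0]
  angular:
    - [0, 0, 0]
    - [0, 0, 0]
    - [0, 0, 0]
    - [0, 0, 0]
    - [0, 0, 0]
    - [0, 0, 0]
    - [0, 0, 0]

```text
clock: 26.75
position: [0.562, -0.3847, 0.2264]
ee_rot: [-3.14, 0.003, 0.002]
force: [-0.7, 0.3, -1.5]
width: 0.216
gripper_force: 49.9
```

Run:
```python
from h import *
st(); ch(); shot('side','s7.png'); t=shot('top','t7.png')
# tray floor edge reference
f=t['frame']; 
print('col scan', [(c,f[209,c].tolist()) for c in range(400,448,3)])
```

```text
26.75 P [ 0.562  -0.3847  0.2264] q [ 0.9014  0.6132 -0.6445  1.3767  0.3693  1.2745 -1.3355] 
R [[1.0, -0.002, -0.002], [-0.002, -1.0, 0.001], [-0.002, -0.001, -1.0]] F [-0.6892  0.2841 -1.4985] g 49.932435750961304 0.21559535261123725
side 0.9 738 [331 387] [362 416] mid z.025 [ 0.5415 -0.2985] yellow 111 [ 0.5369 -0.3007]
side 0.78 551 [363 374] [392 402] mid z.025 [ 0.6091 -0.2885] yellow 66 [ 0.6065 -0.2805]
side 0.75 852 [359 402] [393 433] mid z.025 [ 0.5798 -0.3461] yellow 137 [ 0.5768 -0.351 ]
side 0.7 258 [357 357] [384 376] mid z.025 [ 0.6035 -0.2062] yellow 12 [ 0.5944 -0.2203]
top 0.93 339 [449 208] [469 227] mid z.025 [ 0.5458 -0.3007] yellow 59 [ 0.5389 -0.2928]
top 0.89 317 [434 189] [452 209] mid z.025 [ 0.6072 -0.2805] yellow 54 [ 0.6026 -0.272 ]
top 0.71 320 [458 189] [477 209] mid z.025 [ 0.5702 -0.3389] yellow 51 [ 0.5794 -0.3406]
top 0.65 324 [416 192] [435 211] mid z.025 [ 0.6082 -0.2221] yellow 43 [ 0.6163 -0.2113]
col scan [(400, [125, 98, 73]), (403, [125, 97, 71]), (406, [106, 80, 60]), (409, [149, 108, 73]), (412, [184, 146, 105]), (415, [180, 143, 102]), (418, [148, 109, 80]), (421, [118, 47, 39]), (424, [134, 46, 38]), (427, [139, 48, 40]), (430, [132, 50, 40]), (433, [163, 118, 85]), (436, [198, 157, 111]), (439, [188, 145, 103]), (442, [154, 112, 81]), (445, [156, 116, 84])]
```

```bash
python3 - <<'E'
from h import *
ch()
E
cat > opt.py <<'E'
import numpy as np
def clear(c,yaw,Cs):
    a=np.deg2rad(yaw); fx=np.array([np.cos(a),np.sin(a)]); fy=np.array([-fx[1],fx[0]]); m=9
    for p in (-.022,.022):
        for C in Cs:
            d=np.array(C)-c; l=np.array([d@fx,d@fy-p]); m=min(m,np.hypot(*np.maximum(abs(l)-.0075,0)))
    return m
def best(Cs,x0,y0,yaws,w=.015):
    r=[(clear(np.array([x,y]),yw,Cs),x,y,yw) for x in np.arange(x0-w,x0+w,.002) for y in np.arange(y0-w,y0+w,.002) for yw in yaws]
    for yw in yaws: print(np.round(max(q for q in r if q[3]==yw),4))
E
python3 -c "
from opt import *
Cs=[(.577,-.347),(.539,-.297),(.604,-.279),(.610,-.214)]
best(Cs,.57,-.30,range(-60,31,15)); print(); best(Cs,.59,-.315,range(30,100,10)); print(); best(Cs,.56,-.325,range(90,170,10))"
```

```text
side 0.86 564 [363 375] [393 402] mid z.025 [ 0.6063 -0.2836] yellow 69 [ 0.6067 -0.2822]
side 0.66 209 [358 358] [384 375] mid z.025 [ 0.5999 -0.2093] yellow 3 None
side 0.56 833 [360 402] [392 432] mid z.025 [ 0.5838 -0.3449] yellow 128 [ 0.578 -0.347]
side 0.55 278 [262 239] [281 255] mid z.025 [0.4717 0.3758] yellow 6 [0.4758 0.2961]
top 0.91 342 [449 208] [469 227] mid z.025 [ 0.538  -0.2974] yellow 62 [ 0.5388 -0.2912]
top 0.78 344 [458 189] [478 209] mid z.025 [ 0.5755 -0.344 ] yellow 55 [ 0.5797 -0.339 ]
top 0.6 283 [435 189] [452 208] mid z.025 [ 0.6109 -0.2761] yellow 51 [ 0.6046 -0.2731]
top 0.55 327 [416 192] [435 212] mid z.025 [ 0.6155 -0.2218] yellow 48 [ 0.6138 -0.2107]
[ 2.12e-02  5.67e-01 -3.15e-01 -6.00e+01]
[ 2.45e-02  5.63e-01 -3.15e-01 -4.50e+01]
[ 2.29e-02  5.61e-01 -3.11e-01 -3.00e+01]
[  0.0215   0.569   -0.295  -15.    ]
[ 0.0256  0.571  -0.291   0.    ]
[ 0.0291  0.571  -0.287  15.    ]
[ 2.60e-02  5.77e-01 -2.93e-01  3.00e+01]

[ 2.44e-02  6.01e-01 -3.30e-01  3.00e+01]
[ 2.68e-02  6.01e-01 -3.28e-01  4.00e+01]
[ 2.87e-02  5.99e-01 -3.22e-01  5.00e+01]
[ 2.98e-02  5.97e-01 -3.18e-01  6.00e+01]
[ 2.95e-02  5.99e-01 -3.16e-01  7.00e+01]
[ 2.94e-02  5.97e-01 -3.12e-01  8.00e+01]
[ 2.75e-02  6.05e-01 -3.12e-01  9.00e+01]

[ 1.99e-02  5.75e-01 -3.24e-01  9.00e+01]
[ 2.27e-02  5.73e-01 -3.22e-01  1.00e+02]
[ 2.43e-02  5.47e-01 -3.24e-01  1.10e+02]
[ 2.58e-02  5.57e-01 -3.22e-01  1.20e+02]
[ 2.69e-02  5.59e-01 -3.20e-01  1.30e+02]
[ 2.47e-02  5.55e-01 -3.28e-01  1.40e+02]
[ 2.31e-02  5.53e-01 -3.34e-01  1.50e+02]
[ 2.13e-02  5.53e-01 -3.40e-01  1.60e+02]
```

>>> carry_out:
  claw: [1, 1, 1, 1, 1, 1, 1, 1, 1, 1, 1, 1, 1]
  delta_pos:
    - [0, 0, 0]
    - [0, 0, 0]
    - [0, 0, 0]
    - [0, 0, 0]
    - [0, 0, 0]
    - [0, 0, 0]
    - [0, 0, 0]
    - [0, 0, 0]
    - [0, 0, 0]
    - [0, 0, 0]
    - [0, 0, 0]
    - [0, 0, 0]
    - [0, 0, 0]
  angular:
    - [0, 0, -0.141]
    - [0, 0, -0.141]
    - [0, 0, -0.141]
    - [0, 0, -0.141]
    - [0, 0, -0.141]
    - [0, 0, -0.141]
    - [0, 0, -0.141]
    - [0, 0, -0.141]
    - [0, 0, -0.141]
    - [0, 0, -0.141]
    - [0, 0, -0.141]
    - [0, 0, -0.141]
    - [0, 0, -0.141]

```text
clock: 28.55
position: [0.563, -0.3828, 0.2281]
ee_rot: [1.906, 2.497, 0.001]
force: [0.4, 0.2, -0.7]
width: 0.213
gripper_force: 49.9
```

```bash
cat >> h.py <<'E'
def yaw(az):
    a=np.deg2rad(az); y=np.array([np.cos(a),np.sin(a),0]); z=np.array([0,0,-1.]); return cols(np.cross(y,z),y,z)
def fk(x,y,fz,az,off=.011):
    "go so that the fork's origin is at x,y,fz with its x axis at az"
    Rt=yaw(az); print(go(np.array([x,y,fz+.098])-off*Rt.as_matrix()[:,0],Rt))
E
python3 - <<'E'
from h import *
st(); 
o=arm.observe(); P=np.array(o['position']); X=R.from_rotvec(o['ee_rot']).as_matrix()[:,0]
for n in('side','top'):
    p=shot(n)
    for lab,z in(('fork_bar',P[2]+.019),('fork',P[2]-.097)):
        print(n,lab,[(round(d['conf'],2),atz(p,d['centre'],z)-P,(atz(p,d['centre'],z)-P)@X) for d in arm.place_of(lab,p)][:1])
fk(.571,-.288,.06,15)
E
```

```text
28.55 P [ 0.563  -0.3828  0.2281] q [ 1.0868  0.7468 -1.0598  1.3592  0.645   1.3989  0.308 ] 
R [[-0.264, 0.964, 0.0], [0.964, 0.264, 0.0], [0.0, 0.0, -1.0]] F [ 0.4308  0.222  -0.6776] g 49.930906891822815 0.21252696449615102
side fork_bar [(0.65, array([-0.0021,  0.0087,  0.019 ]), np.float64(0.008975821359240103))]
side fork [(0.84, array([-0.0123,  0.002 , -0.097 ]), np.float64(0.005126458372274375))]
top fork_bar [(0.63, array([-0.0631,  0.4158,  0.019 ]), np.float64(0.41774147179265414))]
top fork [(0.85, array([-0.007 ,  0.0117, -0.097 ]), np.float64(0.013092346592841333))]
(array([7.8609, 3.2013, 7.0055]), array([ 0.0004, -0.0003, -0.0037]), np.float64(0.0037181257105332204))
```

>>> carry_out:
  claw: [1, 1, 1, 1, 1, 1, 1, 1, 1, 1, 1, 1, 1, 1, 1, 1]
  delta_pos:
    - [1.3, 0.55, 0]
    - [1.3, 0.55, 0]
    - [1.3, 0.5, 0]
    - [1.3, 0.5, 0]
    - [1.3, 0.55, 0]
    - [1.3, 0.55, 0]
    - [0, 0, 2.3]
    - [0, 0, 2.3]
    - [0, 0, 2.4]
    - [0, 0, 1]
    - [0, 0, 1]
    - [0, 0, 1]
    - [0, 0, 1]
    - [0, 0, 0.5]
    - [0, 0, 0.4]
    - [0, 0, 0]
  angular:
    - [0, 0, 0]
    - [0, 0, 0]
    - [0, 0, 0]
    - [0, 0, 0]
    - [0, 0, 0]
    - [0, 0, 0]
    - [0, 0, 0]
    - [0, 0, 0]
    - [0, 0, 0]
    - [0, 0, 0]
    - [0, 0, 0]
    - [0, 0, 0]
    - [0, 0, 0]
    - [0, 0, 0]
    - [0, 0, 0]
    - [0, 0, 0]

```text
clock: 30.45
position: [0.5735, -0.2993, 0.1086]
ee_rot: [-1.913, -2.491, -0.001]
force: [0.2, 0.4, -1.9]
width: 0.217
gripper_force: 49.9
```

Run:
```python
from h import *
st(); ch()
```

```text
30.45 P [ 0.5735 -0.2993  0.1086] q [ 0.9918  0.8044 -1.0076  1.5886  0.7249  1.1628  0.0824] 
R [[-0.258, 0.966, -0.0], [0.966, 0.258, 0.001], [0.001, -0.0, -1.0]] F [ 0.2346  0.3791 -1.8949] g 49.925776720047 0.2172756707308198
side 0.81 782 [361 403] [392 433] mid z.025 [ 0.5866 -0.3452] yellow 122 [ 0.58  -0.349]
side 0.68 426 [372 375] [392 401] mid z.025 [ 0.6078 -0.2874] yellow 79 [ 0.6054 -0.2785]
side 0.58 704 [332 388] [362 416] mid z.025 [ 0.5443 -0.2958] yellow 111 [ 0.5369 -0.3001]
side 0.52 41 [361 369] [367 375] mid z.025 [ 0.5976 -0.2316] yellow 4 None
side 0.32 573 [302 308] [332 345] mid z.025 [ 0.5274 -0.0372] yellow 2 None
top 0.89 331 [449 208] [469 227] mid z.025 [ 0.5441 -0.3063] yellow 58 [ 0.5375 -0.2946]
top 0.77 336 [416 192] [435 212] mid z.025 [ 0.6098 -0.2246] yellow 50 [ 0.6119 -0.2109]
top 0.6 205 [434 189] [451 205] mid z.025 [ 0.6141 -0.2753] yellow 54 [ 0.6047 -0.2727]
top 0.44 12 [464 205] [469 207] mid z.025 [ 0.557  -0.3326] yellow 0 None
```

>>> carry_out:
  claw: [1, 1, 1, 1, 1, 1, 1, 1, 1, 1, 1, 1, 1, 1, 1]
  delta_pos:
    - [0, -0.6, 0]
    - [0, -0.6, 0]
    - [0, -0.6, 0]
    - [0, -0.6, 0]
    - [0, -0.6, 0]
    - [0, -0.5, 0]
    - [0, -0.3, 0]
    - [0, 0, 0]
    - [0, 0.4, 0]
    - [0, 0, -2]
    - [0, 0, -2]
    - [0, 0, -2]
    - [0, 0, -2]
    - [0, 0, -2]
    - [0, 0, 0]
  angular:
    - [0, 0, 0]
    - [0, 0, 0]
    - [0, 0, 0]
    - [0, 0, 0]
    - [0, 0, 0]
    - [0, 0, 0]
    - [0, 0, 0]
    - [0, 0, 0]
    - [0, 0, 0]
    - [0, 0, 0]
    - [0, 0, 0]
    - [0, 0, 0]
    - [0, 0, 0]
    - [0, 0, 0]
    - [0, 0, 0]

```text
clock: 32.15
position: [0.5428, -0.3076, 0.2117]
ee_rot: [1.91, 2.489, 0.004]
force: [0.1, 0.1, -1.2]
width: 0.213
gripper_force: 49.9
```

Run:
```python
from h import *
st(); ch(); fk(.597,-.316,.08,65)
```

```text
32.15 P [ 0.5428 -0.3076  0.2117] q [ 1.0856  0.6817 -1.0924  1.5397  0.62    1.2974  0.178 ] 
R [[-0.259, 0.966, 0.004], [0.966, 0.259, -0.001], [-0.002, 0.004, -1.0]] F [ 0.1266  0.1194 -1.2263] g 49.93210315704346 0.212571083917878
side 0.94 771 [313 393] [344 423] mid z.025 [ 0.5004 -0.3129] yellow 114 [ 0.5003 -0.3096]
side 0.71 677 [363 374] [392 402] mid z.025 [ 0.6037 -0.2761] yellow 98 [ 0.6038 -0.2774]
side 0.66 408 [360 358] [386 375] mid z.025 [ 0.6183 -0.21  ] yellow 3 None
side 0.61 788 [362 404] [393 434] mid z.025 [ 0.5824 -0.3468] yellow 129 [ 0.5794 -0.3508]
top 0.78 348 [457 218] [478 238] mid z.025 [ 0.4993 -0.3103] yellow 59 [ 0.5015 -0.3051]
top 0.62 334 [416 192] [435 212] mid z.025 [ 0.6102 -0.2235] yellow 54 [ 0.6129 -0.21  ]
top 0.56 1052 [272 265] [309 301] mid z.025 [0.5267 0.2069] yellow 0 None
(array([-2.947 ,  6.1092,  2.9652]), array([-0.0003, -0.0016, -0.873 ]), np.float64(0.8730238476584343))
```

>>> carry_out:
  claw: [1, 1, 1, 1, 1, 1, 1, 1, 1, 1, 1, 1, 1]
  delta_pos:
    - [0, 0, 0]
    - [0, 0, 0]
    - [0, 0, 0]
    - [0, 0, 0]
    - [0, 0, 0]
    - [0, 0, 0]
    - [0, 0, 0]
    - [-1.5, 0.3, 0]
    - [-1.5, 0.3, 0]
    - [-1.5, 0.3, 0]
    - [-1.5, 0.2, 0]
    - [0, 0, 2.5]
    - [0, 0, 2.5]
  angular:
    - [0, 0, -0.137]
    - [0, 0, -0.137]
    - [0, 0, -0.137]
    - [0, 0, -0.137]
    - [0, 0, -0.137]
    - [0, 0, -0.137]
    - [0, 0, -0.137]
    - [0, 0, 0]
    - [0, 0, 0]
    - [0, 0, 0]
    - [0, 0, 0]
    - [0, 0, 0]
    - [0, 0, 0]

```text
clock: 33.65
position: [0.6014, -0.318, 0.1575]
ee_rot: [0.547, 3.093, 0.002]
force: [-0.3, 0.4, -1.8]
width: 0.214
gripper_force: 49.9
```

Run:
```python
from h import *
st(); fk(.593,-.314,.011,70); ch()
```

```text
33.65 P [ 0.6014 -0.318   0.1575] q [ 1.0165  0.8605 -1.1491  1.4439  0.7885  1.3431  1.0457] 
R [[-0.939, 0.343, 0.0], [0.343, 0.939, 0.001], [0.0, 0.001, -1.0]] F [-0.2913  0.4417 -1.8358] g 49.93201732635498 0.21410137190552866
(array([-0.1729,  0.0795,  4.8454]), array([ 0.001 , -0.0001, -0.0012]), np.float64(0.0015601466782406755))
side 0.93 513 [363 377] [390 403] mid z.025 [ 0.6    -0.2868] yellow 106 [ 0.6022 -0.281 ]
side 0.91 856 [361 403] [393 434] mid z.025 [ 0.5776 -0.3475] yellow 138 [ 0.5783 -0.3518]
side 0.72 202 [358 359] [386 373] mid z.025 [ 0.6209 -0.2093] yellow 1 None
side 0.69 788 [314 393] [345 423] mid z.025 [ 0.5031 -0.309 ] yellow 120 [ 0.5005 -0.3112]
top 0.78 236 [435 190] [451 207] mid z.025 [ 0.6096 -0.2771] yellow 54 [ 0.6047 -0.2727]
top 0.59 340 [458 218] [478 238] mid z.025 [ 0.5034 -0.3119] yellow 59 [ 0.5014 -0.305 ]
top 0.57 89 [460 193] [479 208] mid z.025 [ 0.5589 -0.3607] yellow 10 [ 0.5723 -0.3567]
top 0.56 332 [416 192] [435 212] mid z.025 [ 0.6093 -0.2198] yellow 54 [ 0.613  -0.2102]
top 0.52 946 [152 322] [189 355] mid z.025 [0.4863 0.5682] yellow 0 None
```

Down between the two, push the front cheese, then lift out.

>>> carry_out:
  claw: [1, 1, 1, 1, 1, 1, 1, 1, 1, 1, 1, 1, 1, 1, 1, 1, 1]
  delta_pos:
    - [-0.2, 0.1, 1.2]
    - [0, 0, 1.2]
    - [0, 0, 1.2]
    - [0, 0, 1.2]
    - [0, -0.5, 0]
    - [0, -0.5, 0]
    - [0, -0.5, 0]
    - [0, -0.5, 0]
    - [0, -0.2, 0]
    - [0, 0, 0]
    - [0, 0.4, 0]
    - [0, 0, -2]
    - [0, 0, -2]
    - [0, 0, -2]
    - [0, 0, -2]
    - [0, 0, -2]
    - [0, 0, 0]
  angular:
    - [0, 0, 0]
    - [0, 0, 0]
    - [0, 0, 0]
    - [0, 0, 0]
    - [0, 0, 0]
    - [0, 0, 0]
    - [0, 0, 0]
    - [0, 0, 0]
    - [0, 0, 0]
    - [0, 0, 0]
    - [0, 0, 0]
    - [0, 0, 0]
    - [0, 0, 0]
    - [0, 0, 0]
    - [0, 0, 0]
    - [0, 0, 0]
    - [0, 0, 0]

```text
clock: 35.55
position: [0.5987, -0.3348, 0.2157]
ee_rot: [0.547, 3.088, -0.0]
force: [0.4, -0.1, -0.8]
width: 0.216
gripper_force: 49.9
```

Run:
```python
from h import *
st(); ch(); fk(.608,-.244,.06,90)
```

```text
35.55 P [ 0.5987 -0.3348  0.2157] q [ 1.0347  0.8126 -1.1689  1.3635  0.7421  1.4285  1.1135] 
R [[-0.939, 0.343, 0.006], [0.343, 0.939, -0.001], [-0.006, 0.001, -1.0]] F [ 0.3789 -0.106  -0.7754] g 49.932737946510315 0.21605917332899172
side 0.76 361 [358 357] [387 376] mid z.025 [ 0.6194 -0.2142] yellow 13 [ 0.6081 -0.2464]
side 0.67 679 [363 374] [392 402] mid z.025 [ 0.5987 -0.2812] yellow 101 [ 0.6028 -0.2789]
side 0.64 872 [361 412] [394 443] mid z.025 [ 0.5729 -0.3711] yellow 136 [ 0.5733 -0.3696]
top 0.84 355 [415 192] [435 212] mid z.025 [ 0.608  -0.2179] yellow 67 [ 0.6131 -0.2061]
top 0.7 348 [187 328] [217 350] mid z.025 [0.4446 0.4901] yellow 0 None
top 0.69 342 [457 219] [478 238] mid z.025 [ 0.5029 -0.3058] yellow 64 [ 0.4991 -0.3013]
top 0.59 236 [466 191] [487 208] mid z.025 [ 0.5647 -0.3619] yellow 40 [ 0.5699 -0.3595]
top 0.57 326 [434 189] [453 209] mid z.025 [ 0.6117 -0.2786] yellow 55 [ 0.6045 -0.2736]
(array([1.0166, 9.339 , 5.2336]), array([ 0.0003, -0.0009, -0.3507]), np.float64(0.3507063304595397))
```

>>> carry_out:
  claw: [1, 1, 1, 1, 1, 1, 1, 1, 1, 1]
  delta_pos:
    - [0, 0, 0]
    - [0, 0, 0]
    - [0, 0, 0]
    - [-0.4, 1.85, 0]
    - [-0.4, 1.85, 0]
    - [-0.4, 1.85, 0]
    - [-0.4, 1.85, 0]
    - [-0.4, 1.85, 0]
    - [0, 0, 2.5]
    - [0, 0, 2.5]
  angular:
    - [0, 0, -0.117]
    - [0, 0, -0.117]
    - [0, 0, -0.117]
    - [0, 0, 0]
    - [0, 0, 0]
    - [0, 0, 0]
    - [0, 0, 0]
    - [0, 0, 0]
    - [0, 0, 0]
    - [0, 0, 0]

```text
clock: 36.75
position: [0.618, -0.2402, 0.1615]
ee_rot: [-0.004, 3.139, -0.0]
force: [0.9, -0.3, -1.5]
width: 0.213
gripper_force: 49.9
```

Run:
```python
from h import *
st(); fk(.608,-.2425,.011,90)
```

```text
36.75 P [ 0.618  -0.2402  0.1615] q [ 0.9297  0.8447 -1.1783  1.4898  0.7907  1.3351  1.26  ] 
R [[-1.0, -0.002, 0.002], [-0.002, 1.0, -0.0], [-0.002, -0.0, -1.0]] F [ 0.9378 -0.2687 -1.5104] g 49.93185997009277 0.2134969068105053
(array([-0.0852, -0.2256,  5.2511]), array([-0.0002,  0.0023,  0.0022]), np.float64(0.0032434000962652653))
```

>>> carry_out:
  claw: [1, 1, 1, 1, 1, 1, 1, 1, 1, 1, 1, 1, 1, 1, 1, 1, 1, 1]
  delta_pos:
    - [-0.1, -0.2, 1.2]
    - [0, 0, 1.2]
    - [0, 0, 0.9]
    - [0, 0, 0.8]
    - [0, 0, 0.6]
    - [0, 0, 0.5]
    - [0, -0.5, 0]
    - [0, -0.5, 0]
    - [0, -0.5, 0]
    - [0, -0.1, 0]
    - [0, 0, 0]
    - [0, 0.5, 0]
    - [0, 0, -2]
    - [0, 0, -2]
    - [0, 0, -2]
    - [0, 0, -2]
    - [0, 0, -2]
    - [0, 0, 0]
  angular:
    - [0, 0, 0]
    - [0, 0, 0]
    - [0, 0, 0]
    - [0, 0, 0]
    - [0, 0, 0]
    - [0, 0, 0]
    - [0, 0, 0]
    - [0, 0, 0]
    - [0, 0, 0]
    - [0, 0, 0]
    - [0, 0, 0]
    - [0, 0, 0]
    - [0, 0, 0]
    - [0, 0, 0]
    - [0, 0, 0]
    - [0, 0, 0]
    - [0, 0, 0]
    - [0, 0, 0]

```text
clock: 38.55
position: [0.6195, -0.2552, 0.2133]
ee_rot: [-0.0, 3.136, -0.001]
force: [1.3, 0.2, -0.9]
width: 0.215
gripper_force: 50.0
```

Run:
```python
from h import *
st(); ch();
```

```text
38.55 P [ 0.6195 -0.2552  0.2133] q [ 0.9403  0.7989 -1.1856  1.4111  0.739   1.4103  1.3271] 
R [[-1.0, -0.0, 0.005], [-0.0, 1.0, -0.001], [-0.005, -0.001, -1.0]] F [ 1.2563  0.1722 -0.9478] g 49.9619597196579 0.21487346619463538
side 0.96 730 [367 381] [398 410] mid z.025 [ 0.6008 -0.3026] yellow 117 [ 0.6056 -0.2997]
side 0.95 812 [313 393] [344 424] mid z.025 [ 0.5021 -0.3085] yellow 126 [ 0.4991 -0.3136]
side 0.88 564 [357 356] [383 381] mid z.025 [ 0.6161 -0.2134] yellow 84 [ 0.6063 -0.2219]
side 0.71 873 [361 412] [394 444] mid z.025 [ 0.576  -0.3651] yellow 140 [ 0.5738 -0.3721]
top 0.86 334 [457 218] [477 238] mid z.025 [ 0.5073 -0.3089] yellow 61 [ 0.5016 -0.3039]
top 0.79 191 [439 188] [457 205] mid z.025 [ 0.6059 -0.2811] yellow 14 [ 0.6014 -0.2972]
top 0.66 345 [414 194] [434 214] mid z.025 [ 0.6015 -0.2123] yellow 59 [ 0.6079 -0.2163]
top 0.63 322 [467 187] [486 206] mid z.025 [ 0.5736 -0.3674] yellow 58 [ 0.5766 -0.3652]
top 0.6 4082 [402 173] [503 258] mid z.025 [ 0.5376 -0.2686] yellow 2603 [ 0.5315 -0.265 ]
```

>>> carry_out:
  claw: [1, 1, 1, 1, 1, 1, 1, 1, 1, 1, 1, 1, 1, 1, 1, 1, 1, 1, 1]
  delta_pos:
    - [2, 0, 0]
    - [2, 0, 0]
    - [2, 0, 0]
    - [2, 0, 0]
    - [2, 0, 0]
    - [2, 0, 0]
    - [2, 0, 0]
    - [0, 0, 0]
    - [0, 0, 0]
    - [0, 0, 0]
    - [0, 0, 0]
    - [0, 0, 0]
    - [0, 0, 0]
    - [0, 0, 0]
    - [0, 0, 0]
    - [0, 0, 0]
    - [0, 0, 0]
    - [0, 0, 0]
    - [0, 0, 0]
  angular:
    - [0, 0, 0]
    - [0, 0, 0]
    - [0, 0, 0]
    - [0, 0, 0]
    - [0, 0, 0]
    - [0, 0, 0]
    - [0, 0, 0]
    - [0, 0, 0.131]
    - [0, 0, 0.131]
    - [0, 0, 0.131]
    - [0, 0, 0.131]
    - [0, 0, 0.131]
    - [0, 0, 0.131]
    - [0, 0, 0.131]
    - [0, 0, 0.131]
    - [0, 0, 0.131]
    - [0, 0, 0.131]
    - [0, 0, 0.131]
    - [0, 0, 0.131]

```text
clock: 40.65
position: [0.4772, -0.2555, 0.208]
ee_rot: [-2.227, -2.213, -0.0]
force: [0.7, 0.4, -1.2]
width: 0.211
gripper_force: 50.0
```

Run:
```python
from h import *
st(); ch(); ch(); fk(.433,-.14,.11,0)
s=shot('side','s9.png');t=shot('top','t9.png')
cv2.imwrite('pics/v9.png',np.hstack([cv2.resize(cv2.imread('pics/s9.png')[340:460,290:430],(466,400),interpolation=3),cv2.resize(cv2.imread('pics/t9.png')[165:255,400:475],(333,400),interpolation=3)]))
```

```text
40.65 P [ 0.4772 -0.2555  0.208 ] q [ 0.9984  0.4449 -0.8312  1.7524  0.362   1.1074  0.0439] 
R [[0.006, 1.0, -0.001], [1.0, -0.006, 0.002], [0.002, -0.001, -1.0]] F [ 0.6577  0.4473 -1.1743] g 49.95718538761139 0.21136070483304292
side 0.82 578 [356 356] [383 381] mid z.025 [ 0.6039 -0.2219] yellow 85 [ 0.6066 -0.2226]
side 0.78 691 [367 381] [398 409] mid z.025 [ 0.6056 -0.303 ] yellow 106 [ 0.6074 -0.2976]
side 0.75 770 [313 393] [344 423] mid z.025 [ 0.5009 -0.308 ] yellow 113 [ 0.5003 -0.3097]
side 0.61 900 [361 411] [395 444] mid z.025 [ 0.579  -0.3718] yellow 143 [ 0.573  -0.3716]
top 0.79 347 [414 194] [435 214] mid z.025 [ 0.6086 -0.2146] yellow 56 [ 0.6072 -0.2164]
top 0.77 298 [439 186] [458 205] mid z.025 [ 0.6099 -0.297 ] yellow 50 [ 0.6077 -0.2932]
top 0.54 53 [460 233] [474 238] mid z.025 [ 0.475  -0.2986] yellow 1 None
side 0.81 762 [367 381] [398 411] mid z.025 [ 0.6059 -0.3021] yellow 121 [ 0.6054 -0.3018]
side 0.57 838 [313 393] [345 423] mid z.025 [ 0.5045 -0.3089] yellow 123 [ 0.5001 -0.3117]
top 0.52 287 [439 186] [457 205] mid z.025 [ 0.6114 -0.2878] yellow 53 [ 0.6074 -0.2926]
(array([10.4628, -4.4722,  0.0824]), array([ 0.   , -0.001,  0.001]), np.float64(0.0013752341261249093))
```

View pics/v9.png

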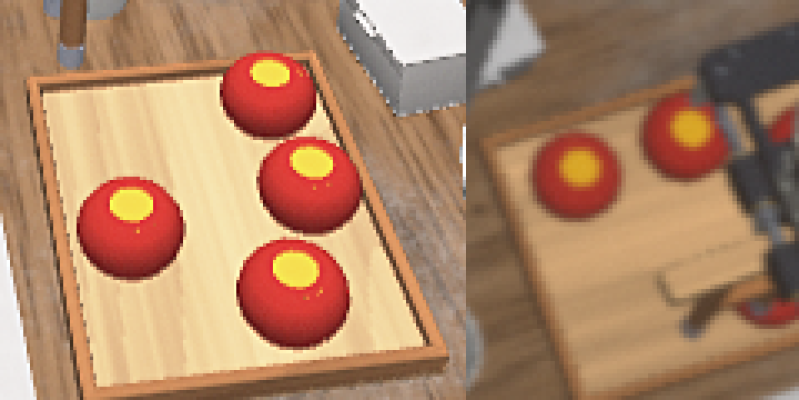

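The picture shows all four cheeses flat and separate: far right (268,95), right (310,185), front (293,292), left (130,227). The far-right and right pair is only about 77 mm apart, so I'll widen that gap with one more push. First I'll check the room beside the tin.

Run:
```python
from h import *
s=shot('side'); d=arm.trace('pick_tin',s)[0]['region'].astype(np.uint8)
q=cv2.approxPolyDP(max(cv2.findContours(d,0,2)[0],key=cv2.contourArea),3,True)[:,0]
for x in q: print(x,atz(s,x/np.array([640,480]),0)[:2],atz(s,x/np.array([640,480]),.044)[:2])
for z,c in((.3,(462,300)),(.35,(470,270)),(.3,(466,340)),(.03,(430,385))): print(z,c,atz(s,np.array(c)/[640,480],z))
fk(.652,-.219,.13,0)
```

```text
[415 329] [ 0.7658 -0.0793] [ 0.7376 -0.135 ]
[392 336] [ 0.7016 -0.0957] [ 0.6777 -0.1503]
[392 348] [ 0.6864 -0.1377] [ 0.6635 -0.1894]
[411 374] [ 0.6966 -0.2258] [ 0.673  -0.2716]
[430 370] [ 0.7412 -0.2214] [ 0.7146 -0.2675]
[436 355] [ 0.7748 -0.1781] [ 0.7459 -0.2271]
0.3 (462, 300) [ 0.6677 -0.4049  0.3   ]
0.35 (470, 270) [ 0.6705 -0.4062  0.35  ]
0.3 (466, 340) [ 0.628  -0.4917  0.3   ]
0.03 (430, 385) [ 0.7052 -0.2928  0.03  ]
(array([ 2.569 , 17.409 , -1.9031]), array([ 0.0003, -0.0007, -0.0003]), np.float64(0.0008235067442720268))
```

>>> carry_out:
  claw: [1, 1, 1, 1, 1, 1, 1, 1, 1, 1, 1, 1, 1, 1, 1, 1]
  delta_pos:
    - [0.5, 1.7, 0]
    - [0.5, 1.7, 0]
    - [0.5, 1.7, 0]
    - [0.5, 1.7, 0]
    - [0.5, 1.7, 0]
    - [0.1, 1.7, 0]
    - [0, 1.7, 0]
    - [0, 1.7, 0]
    - [0, 1.7, 0]
    - [0, 1.6, 0]
    - [0, 0, 1.5]
    - [0, 0, 1.5]
    - [0, 0, 1.5]
    - [0, 0, 0.5]
    - [0, 0, 0]
    - [0, 0, 0]
  angular:
    - [0, 0, 0]
    - [0, 0, 0]
    - [0, 0, 0]
    - [0, 0, 0]
    - [0, 0, 0]
    - [0, 0, 0]
    - [0, 0, 0]
    - [0, 0, 0]
    - [0, 0, 0]
    - [0, 0, 0]
    - [0, 0, 0]
    - [0, 0, 0]
    - [0, 0, 0]
    - [0, 0, 0]
    - [0, 0, 0]
    - [0, 0, 0]

```text
clock: 42.85
position: [0.6469, -0.2298, 0.1594]
ee_rot: [2.223, 2.22, 0.001]
force: [0.4, -0.1, -1.4]
width: 0.214
gripper_force: 50.0
```

Run:
```python
from h import *
st(); fk(.648,-.219,.022,0); ch()
```

```text
42.85 P [ 0.6469 -0.2298  0.1594] q [ 0.6942  0.7034 -0.7397  1.4408  0.4891  1.1858 -0.1118] 
R [[0.001, 1.0, 0.001], [1.0, -0.001, 0.001], [0.001, 0.001, -1.0]] F [ 0.3995 -0.1289 -1.3963] g 49.961568117141724 0.21415609726686574
(array([-0.0194,  0.1053,  3.9351]), array([ 0.0006, -0.0006, -0.001 ]), np.float64(0.0013111061058391294))
side 0.98 676 [368 381] [397 409] mid z.025 [ 0.6062 -0.294 ] yellow 106 [ 0.6073 -0.2969]
side 0.78 790 [313 392] [344 423] mid z.025 [ 0.5017 -0.309 ] yellow 117 [ 0.4999 -0.3099]
side 0.72 600 [356 356] [384 381] mid z.025 [ 0.6114 -0.2227] yellow 85 [ 0.6068 -0.2226]
side 0.68 933 [361 412] [395 444] mid z.025 [ 0.5782 -0.3714] yellow 152 [ 0.5732 -0.3728]
top 0.83 355 [457 218] [478 238] mid z.025 [ 0.4978 -0.3122] yellow 69 [ 0.5021 -0.3023]
top 0.68 171 [441 192] [458 204] mid z.025 [ 0.6012 -0.2955] yellow 29 [ 0.6031 -0.2929]
top 0.6 332 [467 188] [486 208] mid z.025 [ 0.5668 -0.365 ] yellow 57 [ 0.5726 -0.3631]
top 0.58 326 [414 194] [434 214] mid z.025 [ 0.5989 -0.2114] yellow 56 [ 0.608  -0.2151]
```

>>> carry_out:
  claw: [1, 1, 1, 1, 1, 1, 1, 1, 1, 1, 1, 1, 1, 1, 1, 1, 1, 1]
  delta_pos:
    - [0, 0.1, 1.3]
    - [0, 0, 1.3]
    - [0, 0, 1.3]
    - [0, 0, 0]
    - [0, -0.5, 0]
    - [0, -0.5, 0]
    - [0, -0.5, 0]
    - [0, -0.5, 0]
    - [0, -0.5, 0]
    - [0, -0.5, 0]
    - [0, -0.4, 0]
    - [0, 0, 0]
    - [0, 0.4, 0]
    - [0, 0, -2]
    - [0, 0, -2]
    - [0, 0, -2]
    - [0, 0, -2]
    - [0, 0, -2]
  angular:
    - [0, 0, 0]
    - [0, 0, 0]
    - [0, 0, 0]
    - [0, 0, 0]
    - [0, 0, 0]
    - [0, 0, 0]
    - [0, 0, 0]
    - [0, 0, 0]
    - [0, 0, 0]
    - [0, 0, 0]
    - [0, 0, 0]
    - [0, 0, 0]
    - [0, 0, 0]
    - [0, 0, 0]
    - [0, 0, 0]
    - [0, 0, 0]
    - [0, 0, 0]
    - [0, 0, 0]

```text
clock: 44.85
position: [0.6184, -0.2295, 0.2208]
ee_rot: [-2.222, -2.221, -0.001]
force: [0.4, -0.7, -1.2]
width: 0.213
gripper_force: 50.0
```

Run:
```python
from h import *
st(); fk(.434,-.13,.11,0); ch()
```

```text
44.85 P [ 0.6184 -0.2295  0.2208] q [ 0.7422  0.6156 -0.776   1.4405  0.4373  1.2629 -0.0743] 
R [[0.0, 1.0, 0.0], [1.0, -0.0, 0.001], [0.001, 0.0, -1.0]] F [ 0.3756 -0.6772 -1.1735] g 49.96147334575653 0.21340428166429776
(array([  8.8359, -18.4415,   1.2799]), array([ 0.0004, -0.0009, -0.0005]), np.float64(0.0011188403973949152))
side 0.91 623 [343 357] [371 384] mid z.025 [ 0.5843 -0.2206] yellow 97 [ 0.577  -0.2266]
side 0.88 799 [313 393] [344 423] mid z.025 [ 0.5006 -0.3109] yellow 119 [ 0.4991 -0.3115]
side 0.79 935 [361 412] [394 445] mid z.025 [ 0.5775 -0.3724] yellow 150 [ 0.5737 -0.3728]
side 0.66 756 [368 381] [398 410] mid z.025 [ 0.604  -0.3017] yellow 120 [ 0.6066 -0.3017]
top 0.8 329 [466 189] [486 208] mid z.025 [ 0.5738 -0.3712] yellow 62 [ 0.5732 -0.3602]
top 0.79 328 [418 203] [437 223] mid z.025 [ 0.5784 -0.2134] yellow 58 [ 0.5802 -0.2157]
top 0.62 1088 [272 265] [308 302] mid z.025 [0.5279 0.2087] yellow 0 None
top 0.55 342 [458 218] [478 238] mid z.025 [ 0.4951 -0.3075] yellow 58 [ 0.5    -0.3052]
top 0.47 172 [439 189] [458 205] mid z.025 [ 0.6031 -0.2813] yellow 0 None
```

>>> carry_out:
  claw: [1, 1, 1, 1, 1, 1, 1, 1, 1, 1, 1, 1, 1, 1, 1, 1, 1, 1]
  delta_pos:
    - [0, -2, 0]
    - [0, -2, 0]
    - [0, -2, 0]
    - [0, -2, 0]
    - [0.8, -2, 0]
    - [1, -2, 0]
    - [1, -2, 0]
    - [1, -2, 0]
    - [1, -2, 0]
    - [1, -0.4, 0]
    - [1.5, 0, 0]
    - [1.5, 0, 2]
    - [0, 0, 2]
    - [0, 0, 2]
    - [0, 0, 2]
    - [0, 0, 2]
    - [0, 0, 1]
    - [0, 0, 0]
  angular:
    - [0, 0, 0]
    - [0, 0, 0]
    - [0, 0, 0]
    - [0, 0, 0]
    - [0, 0, 0]
    - [0, 0, 0]
    - [0, 0, 0]
    - [0, 0, 0]
    - [0, 0, 0]
    - [0, 0, 0]
    - [0, 0, 0]
    - [0, 0, 0]
    - [0, 0, 0]
    - [0, 0, 0]
    - [0, 0, 0]
    - [0, 0, 0]
    - [0, 0, 0]
    - [0, 0, 0]

```text
clock: 46.85
position: [0.434, -0.1405, 0.1089]
ee_rot: [-2.219, -2.22, -0.001]
force: [-0.3, 0.3, -1.2]
width: 0.21
gripper_force: 50.0
```

Run:
```python
from h import *
st(); fk(.434,-.13,.0,0); ch()
s=shot('side')
print([(round(d['conf'],2),atz(s,d['centre'],.009)) for d in arm.place_of('fork',s)][:1])
```

```text
46.85 P [ 0.434  -0.1405  0.1089] q [ 0.839   0.4418 -0.8232  2.061   0.4397  0.8212 -0.2442] 
R [[-0.0, 1.0, -0.002], [1.0, 0.0, 0.002], [0.002, -0.002, -1.0]] F [-0.3203  0.3023 -1.1621] g 49.96154844760895 0.21024013102511674
(array([-0.0494,  0.0059,  1.0855]), array([-0.0016, -0.0021,  0.0003]), np.float64(0.0026675308482232395))
side 0.92 906 [360 411] [394 444] mid z.025 [ 0.5715 -0.3722] yellow 141 [ 0.5721 -0.3717]
side 0.63 806 [313 393] [344 424] mid z.025 [ 0.5016 -0.3052] yellow 123 [ 0.4994 -0.3118]
side 0.61 680 [367 382] [398 409] mid z.025 [ 0.602  -0.3001] yellow 106 [ 0.607  -0.2972]
side 0.57 625 [342 357] [371 383] mid z.025 [ 0.5765 -0.2209] yellow 90 [ 0.5771 -0.223 ]
top 0.69 162 [417 203] [434 217] mid z.025 [ 0.5939 -0.2033] yellow 35 [ 0.5873 -0.2093]
top 0.62 242 [439 185] [457 203] mid z.025 [ 0.6118 -0.2891] yellow 54 [ 0.6078 -0.2931]
top 0.39 8 [479 190] [483 192] mid z.025 [ 0.5842 -0.3901] yellow 0 None
[(0.75, array([ 0.4277, -0.1302,  0.009 ]))]
```

Lower gently to contact.

>>> carry_out:
  claw: [1, 1, 1, 1, 1, 1]
  delta_pos:
    - [0, 0, 0.4]
    - [0, 0, 0.3]
    - [0, 0, 0.2]
    - [0, 0, 0.1]
    - [0, 0, 0.1]
    - [0, 0, 0]
  angular:
    - [0, 0, 0]
    - [0, 0, 0]
    - [0, 0, 0]
    - [0, 0, 0]
    - [0, 0, 0]
    - [0, 0, 0]

```text
clock: 47.75
position: [0.434, -0.1414, 0.0989]
ee_rot: [-2.222, -2.22, -0.001]
force: [0.9, 0.1, -1.8]
width: 0.218
gripper_force: 50.0
```

>>> carry_out:
  claw: [1, 1, 1]
  delta_pos:
    - [0, 0, 0.1]
    - [0, 0, 0.1]
    - [0, 0, 0]
  angular:
    - [0, 0, 0]
    - [0, 0, 0]
    - [0, 0, 0]

```text
clock: 48.05
position: [0.4349, -0.1416, 0.0979]
ee_rot: [2.221, 2.22, 0.001]
force: [-2.2, 0.8, 12.0]
width: 0.217
gripper_force: 50.0
```

Contact (12 N). Ease off 1 mm, open, rise.

>>> carry_out:
  claw: [1, 1, 2.4, 2.8, 3.6, 4.5, 4.5]
  delta_pos:
    - [0, 0, -0.08]
    - [0, 0, 0]
    - [0, 0, 0]
    - [0, 0, 0]
    - [0, 0, 0]
    - [0, 0, 0]
    - [0, 0, 0]
  angular:
    - [0, 0, 0]
    - [0, 0, 0]
    - [0, 0, 0]
    - [0, 0, 0]
    - [0, 0, 0]
    - [0, 0, 0]
    - [0, 0, 0]

```text
clock: 48.75
position: [0.4341, -0.1414, 0.0977]
ee_rot: [-2.222, -2.22, -0.001]
force: [-0.2, -0.3, -0.2]
width: 0.483
gripper_force: 0.0
```

>>> carry_out:
  claw: [4.5, 4.5, 4.5, 4.5, 4.5, 4.5, 4.5, 4.5, 4.5, 4.5, 4.5]
  delta_pos:
    - [0, 0, -0.8]
    - [0, 0, -1.2]
    - [0, 0, -1.5]
    - [0, 0, -1.5]
    - [0, 0, -2]
    - [0, 0, -2]
    - [0, 0, -2]
    - [0, 0, -2]
    - [0, -1.5, 0]
    - [0, -1.5, 0]
    - [0, 0, 0]
  angular:
    - [0, 0, 0]
    - [0, 0, 0]
    - [0, 0, 0]
    - [0, 0, 0]
    - [0, 0, 0]
    - [0, 0, 0]
    - [0, 0, 0]
    - [0, 0, 0]
    - [0, 0, 0]
    - [0, 0, 0]
    - [0, 0, 0]

```text
clock: 49.85
position: [0.4026, -0.1415, 0.2287]
ee_rot: [2.222, 2.22, -0.001]
force: [0.2, -0.7, 0.1]
width: 0.488
gripper_force: 0.0
```

Run:
```python
from h import *
st(); ch()
for n in('side','top'):
    p=shot(n)
    for lab,z in(('fork_bar',.116),('fork',0)): print(n,lab,[(round(d['conf'],2),atz(p,d['centre'],z)) for d in arm.place_of(lab,p)][:1])
```

```text
49.85 P [ 0.4026 -0.1415  0.2287] q [ 1.031   0.2281 -0.9426  1.9668  0.2138  1.0493 -0.008 ] 
R [[0.001, 1.0, -0.0], [1.0, -0.001, -0.001], [-0.001, -0.0, -1.0]] F [ 0.2014 -0.6796  0.1058] g 0.0 0.4878263428329403
side 0.98 590 [343 357] [371 382] mid z.025 [ 0.5819 -0.2237] yellow 85 [ 0.5792 -0.2202]
side 0.8 773 [313 393] [344 423] mid z.025 [ 0.4994 -0.3083] yellow 117 [ 0.4995 -0.3105]
side 0.6 710 [368 381] [398 410] mid z.025 [ 0.6086 -0.2987] yellow 111 [ 0.6061 -0.2998]
side 0.59 857 [361 413] [394 444] mid z.025 [ 0.5773 -0.3684] yellow 140 [ 0.5736 -0.3719]
top 0.75 212 [439 186] [457 203] mid z.025 [ 0.6254 -0.2903] yellow 51 [ 0.6085 -0.293 ]
top 0.69 195 [418 203] [437 218] mid z.025 [ 0.5862 -0.2127] yellow 50 [ 0.5798 -0.2164]
side fork_bar [(0.96, array([ 0.4368, -0.1365,  0.116 ]))]
side fork []
top fork_bar [(0.56, array([ 0.4333, -0.1275,  0.116 ]))]
top fork [(0.93, array([ 0.4327, -0.1306,  0.    ]))]
```

```bash
python3 -c "
from cell import arm
print(arm.sign_off())"
```

```text
the job is handed in; nothing more can be done
None
```

I've handed the job in, and no verdict came back. By my last camera measurements, the four cheeses lie flat on the tray, with the closest two centres about 79 mm apart (limit 74 mm). The fork stands upright and released on the worktop beside the tray, and the robot is clear.

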